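Fetch the tube block from behind the bottles

TASK

Move the three containers (round bottle, square bottle, canister) out of the bench organiser and stand them all in the steel tray; then fetch the aluminium tube block from behind and set it on the tilted stand, flat on the slope, centred across it and with its lower long side resting against the lip. Afterwards put each container back where it stood at the start. Keep the containers upright all the while and leave the tube rack, the tissue box and the pipette where they are.

Things in the scene. Friction and masses are not known exactly. Their poses are not given: they have to be found in the camera images.
- round_bottle: Amber round bottle with a black screw cap: body 46 mm diameter with straight sides up to 86 mm, cap 31 mm diameter, 112 mm tall overall, about 0.2 kg. Origin at the centre of its underside, z up.
- square_bottle: White square bottle: body 44 x 44 mm with straight sides up to 86 mm, white cap 28 mm diameter, 108 mm tall overall, about 0.2 kg. Origin at the centre of its underside, x and y square to its sides, z up.
- canister: Plain steel cylinder, 44 mm diameter with straight sides up to 92 mm, small 12 mm knob on top, 100 mm tall overall, about 0.25 kg. Origin at the centre of its underside, z up.
- block: Aluminium tube block, 50 (x) x 110 (y) x 36 mm high, three rows of holes in its top, a few clear tube caps 4 mm above it, about 0.4 kg. Origin at the centre of its underside, z up. It stands in the organiser behind the three containers, about 10 mm from them, so that a finger does not fit between.
- bay: White bench organiser, fixed: 180 (x) x 230 mm (y), floor 6 mm thick; rails 20 mm high over the bench, 6 mm thick, on both sides and the rear (+x), open to the front (-x). Origin under its centre. At the start the containers stand in it side by side along y, 60 mm apart, 39 mm in front of its centre, and the block behind them, 20 mm behind its centre, 39 mm from the rear rail.
- tray: Shallow steel tray, fixed, empty: 230 mm (x) x 110 mm (y) x 18 mm high outside, walls and floor 4 mm thick. Origin under its centre. Wide enough for the three containers in a row along its x.
- stand: Grey fixed stand: plate 140 mm wide (y), 108 mm along the slope, rising 20 degrees from low edge (-x) to +x. Lip on the low edge 10 mm high, 8 mm thick. Origin on the bench. Block flat on the slope, centred, long side on the lip: its underside's centre is at x 0, y 0, z 33.6 mm here, its long side along y, its top leaning to -x; 75 mm of free slope above that point.
- tube_rack: Bystander: loose blue rack, 90 x 200 x 50 mm, full of capped tubes reaching 70 mm; origin at the centre of its underside. Leave alone.
- tissue_box: Bystander: loose cardboard tissue box, 220 x 120 x 80 mm, origin at the centre of its underside. Leave alone.
- pipette: Bystander: loose hand pipette lying along its y axis, 225 mm long, 24 mm thick; origin under its middle. Leave alone.
Not all that is in view belongs to the job. What is shaped like the canister but green or turquoise is not meant.

How it is judged (in metres and radians):
On the way, in this order (a step that is already met when the one before it is completed fails the run):
1. all three containers stand upright, released, in the steel tray (x of round_bottle in the frame of tray between -0.105 and 0.105 m and y of round_bottle in the frame of tray between -0.045 and 0.045 m and z of round_bottle in the frame of tray between 0 and 0.012 m and angle between each of round_bottle, square_bottle, canister's own z axis and vertical below 0.1 rad and contact force between the fingers and round_bottle below 0.3 N and linear speed of each of round_bottle, square_bottle, canister below 0.02 m/s and x of square_bottle in the frame of tray between -0.105 and 0.105 m and y of square_bottle in the frame of tray between -0.045 and 0.045 m and z of square_bottle in the frame of tray between 0 and 0.012 m and contact force between the fingers and square_bottle below 0.3 N and x of canister in the frame of tray between -0.105 and 0.105 m and y of canister in the frame of tray between -0.045 and 0.045 m and z of canister in the frame of tray between 0 and 0.012 m and contact force between the fingers and canister below 0.3 N), for 0.2 s.
2. the tube block lies released on the tilted stand, against the lip (x of block in the frame of stand between -0.007 and 0.009 m and y of block in the frame of stand between -0.015 and 0.015 m and z of block in the frame of stand between 0.027 and 0.042 m and angle between block's own z axis and vertical between 0.29 and 0.41 rad and angle between the y axis of block and the y axis of stand, either way round below 0.12 rad and contact force between the fingers and block below 0.3 N and linear speed of block below 0.02 m/s), for 0.2 s.
At the end, for the whole second after the job is handed in: The block lies on the stand's slope (flat to 3 degrees), centred across it to 15 mm, parallel to the lip to 7 degrees, its lower side within about 9 mm of the lip; each container stands upright within 14 mm of where it stood at the start; all are released and at rest (all of step 2 and distance of each of round_bottle, square_bottle, canister from where it was at the start of the episode below 0.014 m and angle between each of round_bottle, square_bottle, canister's own z axis and vertical below 0.08 rad and contact force between the fingers and round_bottle below 0.3 N and linear speed of each of round_bottle, square_bottle, canister below 0.02 m/s and contact force between the fingers and square_bottle below 0.3 N and contact force between the fingers and canister below 0.3 N); the robot touches nothing.
It fails at once if a container is tipped by more than 30 degrees (angle between any of round_bottle, square_bottle, canister's own z axis and vertical above 0.52 rad).
It fails at once if the tube rack, tissue box or pipette is shifted by more than 20 mm (distance of any of tube_rack, tissue_box, pipette from where it was at the start of the episode above 0.02 m).
It also fails if it takes over 144 s, if anything falls off the work surface, if the arm or the gripper's body presses on something with over 40 N, if the wrist force passes 120 N, or if a joint passes its speed limit or range.

ROBOT

A 6-joint arm with a two-finger parallel gripper is mounted at the origin on the work surface. World frame = base frame: x ahead of the robot, y to its left, z up, the work surface at z = 0. Lengths are in mm, angles in rad, forces in N, time in s.
With the tool pointing down it reaches from about 225 to 725 mm from the base axis. Payload 3.1 kg.
Tool frame: the origin (TCP) lies at the very end of the fingers, on their centre line; the grasp point (between the pads) lies 19 mm behind it (ctrl.grasp_offset is the distance from the TCP to the grasp point, in mm); z points along the fingers, y is the line along which they close (so a half turn about z gives the same grasp; the last joint's range is limited). The gripper opens to 85 mm and grips with 20 to 120 N. Pads are 22 mm wide; open, the fingers measure 114 mm over their backs; the gripper's body (76 mm by 85 mm) begins 54 mm behind the grasp point. The pads swing forward as they close: fully open they stand 13 mm farther back than shut.
Start: joints at [-1.423, 0.048, 0.099, 1.622, 0, 1.443], TCP at [142.951, -505.156, 231.312] pointing down, gripper open.
Joint ranges: [-2.91, 2.91], [-0.99, 1.94], [-1.21, 1.42], [-2.12, 2.29], [-1.49, 1.47], [-3.14, 3.14]. Speed limits (rad/s): [2.79, 2.79, 3.14, 3.14, 3.14, 3.14].

INTERFACE

Orientations are given as a unit quaternion [w, x, y, z].
In Python, from bench import ctrl gives the robot as it stands. The module is installed in compiled form; this text tells all that it offers.
- The arm moves only by the tool step_arm, never from a script. Its argument "increments" is one flat list of numbers, 6 for each row, row after row: the shift along the tool's x, y, z in mm, then the turn, a rotation vector about the tool's x, y, z in rad. In form: [x, y, z, rx, ry, rz, x, y, z, rx, ry, rz, ...]. A call has 1 to 20 rows; each row shifts and turns the commanded pose from where the row before left it, along the tool's axes as they then stand; what a row does not reach is not made up. A row lasts 1/10 s, in which the tool goes at most 50 mm and 8.59 degrees, less where a joint would pass 70% of its speed; a pose out of reach is approached as far as the arm can. A call is refused whole if a number of a shift passes 50 or a number of a turn 0.15, either way. A call with a gripper value outside its range is refused whole. "grip" is the finger opening in mm, from 0 to 85.4, set as the call begins (left out, the last holds). The fingers move at their own pace and stop on an object; "force" is the grip in N (left out, the last holds). Time passes only in rows, so rows that do not move let the fingers close. It gives the time, the measured TCP pose, the force, the opening and the grip force at its end, in the units of the state.
- ctrl.state(): the state, without advancing time (a new reading comes with each control period).
- ctrl.read_camera(name): name is "scene" or "top" or "wrist"; returns the picture (480x640x3 uint8, red, green, blue); there is no depth.
- ctrl.camera_info(name): a dict with "fx", "fy", "cx", "cy" (pixels), "k1" (the pictures are not rectified: a ray, as slopes to the right and down, at radius r is drawn at 1 + k1 r^2 times it, then the intrinsics apply), "rvec" (rotation vector, rad) and "tvec" (3), from world to camera coordinates, as OpenCV has them; the wrist camera has in their place "T_tool_cam" (4x4, takes a point from camera to tool coordinates, whose origin is the TCP and whose axes are the flange's). Camera axes: x right, y down, z forward; pixel columns grow to the right and rows downward; lengths in mm; the calibration is good to about 2 mm. A picture is of the moment at which its call begins: read the wrist's pose just before it. camera_info takes no time and is no camera call.
- ctrl.job_done(): hands the job in; it is judged then, once.
The state is a dict: "t": time; "joint_positions": joint angles; "qd": joint speeds; "joint_torque": joint torques, N m; "tool_pos": TCP position; "eef_rot": TCP orientation; "force": force on the tool from outside, world axes, zero at the start; "torque": the same for the moment, N m; "width": finger opening in mm; "gripper_force": force on a finger pad.
Only numpy, scipy, OpenCV 4.12 (cv2) and the standard library are available. Lean on these libraries where they do the work, as an engineer would, in place of code of your own. Each camera call takes 0.05 s, during which the arm holds its last target. There are 200 camera calls.

## Working session

There is one attempt and no reset: what is moved stays moved. The work goes in short steps, Python scripts to look and compute and a tool call to move; the robot and the scene stay as the last step left them, time stands still between calls to the robot, and variables do not carry over. Pictures are saved under pics/ and viewed, at most 19 in all, crops included, and the job is handed in when it is done.

Besides the shell and the picture viewer there is one more tool, called after "Request:" by a JSON object that holds its "name" and its "arguments". step_arm: Moves the arm, as the interface text tells. Its arguments: {"type":"object","properties":{"increments":{"type":"array"},"grip":{"type":"number"},"force":{"type":"number"}},"required":["increments"]}

```bash
mkdir -p pics; python3 - <<'E'
from bench import ctrl
import cv2
for n in("scene","top"):
    im=ctrl.read_camera(n); cv2.imwrite(f"pics/{n}0.png",im[:,:,::-1]); print(n,ctrl.camera_info(n))
print(ctrl.camera_info("wrist"),ctrl.grasp_offset,ctrl.state())
E
```

```text
scene {'fx': 563.089997618013, 'fy': 563.089997618013, 'cx': 321.4163217306804, 'cy': 239.06802888560773, 'k1': 0.029324625914753526, 'rvec': array([ 2.37845054,  0.90212877, -0.29281994]), 'tvec': array([-508.19038468, -206.15605628, 1336.59330381])}
top {'fx': 450.1309673117697, 'fy': 450.1309673117697, 'cx': 327.25091544108705, 'cy': 236.98682677969023, 'k1': -0.007870447249480515, 'rvec': array([ 2.14285124, -2.14965826,  0.14139683]), 'tvec': array([ 132.07803118,  565.28704948, 1060.47590186])}
{'fx': 380.3719720993674, 'fy': 380.3719720993674, 'cx': 319.5339518551735, 'cy': 236.41612278480426, 'k1': 0.01829468248880629, 'T_tool_cam': array([[ 2.86449322e-04, -9.45018434e-01, -3.27016939e-01,
         8.48177729e+01],
       [ 9.99999956e-01,  2.47223400e-04,  1.61516526e-04,
         3.60561342e-01],
       [-7.17898551e-05, -3.27016971e-01,  9.45018463e-01,
        -1.41867069e+02],
       [ 0.00000000e+00,  0.00000000e+00,  0.00000000e+00,
         1.00000000e+00]])} 18.700000000000003 {'t': 0.1, 'joint_positions': array([-1.42277718e+00,  4.86639389e-02,  9.77424516e-02,  1.62200400e+00,
        7.70589373e-06,  1.44294523e+00]), 'qd': array([ 1.98570700e-03,  8.83407883e-04,  3.91657583e-03, -5.75698796e-04,
       -6.31279543e-05, -1.07476056e-03]), 'joint_torque': array([ 3.06807298e-03, -3.39851689e+01,  3.20935357e+01,  1.59764732e-02,
       -1.29773716e-04, -4.27401304e-06]), 'tool_pos': array([ 142.88344719, -504.6040101 ,  230.23480535]), 'eef_rot': array([-1.06456602e-03,  9.90501464e-01,  1.37498059e-01, -6.88233148e-06]), 'force': array([ 0.31563679, -0.37511814, -0.40689355]), 'torque': array([-0.01246058,  0.00328202,  0.01562154]), 'gripper_force': 0.0, 'width': 84.93606047861648}
```

View pics/scene0.png

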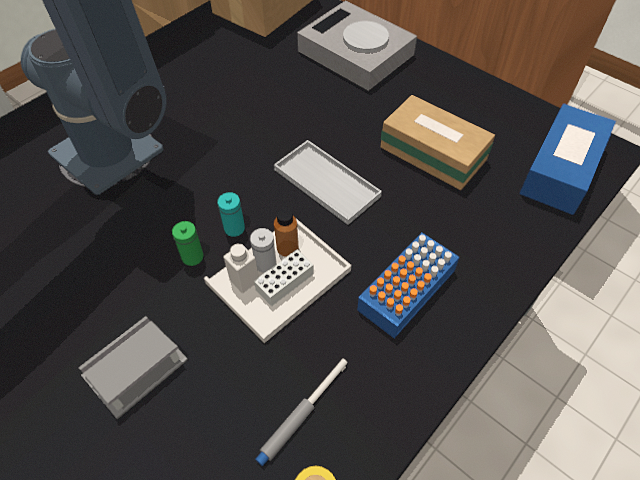

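View pics/top0.png

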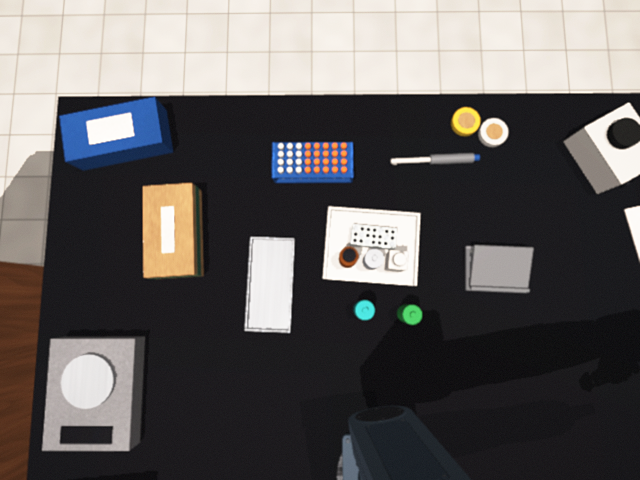

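Top view: round bottle at (348,257), canister at (374,259), square bottle at (397,260), and the block at (374,236). The lookalikes are the turquoise (365,310) and green (412,314) cylinders, which I exclude. The tray is at (270,285) and the stand at (500,267). I'll check this in close crops.

```bash
python3 - <<'E'
import cv2
t=cv2.imread("pics/top0.png"); s=cv2.imread("pics/scene0.png")
cv2.imwrite("pics/topc.png",cv2.resize(t[195:335,235:435],None,fx=4,fy=4,interpolation=cv2.INTER_CUBIC))
a=cv2.resize(s[195:345,195:355],None,fx=4,fy=4,interpolation=cv2.INTER_CUBIC)
cv2.imwrite("pics/scc.png",a)
b=cv2.resize(t[230:305,450:550],None,fx=4,fy=4,interpolation=cv2.INTER_CUBIC)
c=cv2.resize(s[310:425,70:195],None,fx=3.2,fy=3.2,interpolation=cv2.INTER_CUBIC)
import numpy as np
o=np.zeros((368,800,3),np.uint8);o[:300,:400]=b;o[:368,400:]=c
cv2.imwrite("pics/standc.png",o)
E
cat > h.py <<'E'
import numpy as np,cv2
from bench import ctrl
from scipy.spatial.transform import Rotation as R
def cam(n,st=None):
    i=ctrl.camera_info(n)
    K=np.array([[i['fx'],0,i['cx']],[0,i['fy'],i['cy']],[0,0,1.]]);d=np.array([i['k1'],0,0,0,0.])
    if n=='wrist':
        st=st or ctrl.state();q=st['eef_rot'];T=np.eye(4);T[:3,:3]=R.from_quat([*q[1:],q[0]]).as_matrix();T[:3,3]=st['tool_pos']
        W=np.linalg.inv(T@i['T_tool_cam']);return K,d,W[:3,:3],W[:3,3]
    return K,d,cv2.Rodrigues(i['rvec'])[0],i['tvec']
def proj(c,P):
    K,d,Rm,t=c;return cv2.projectPoints(np.array(P,float).reshape(-1,1,3),cv2.Rodrigues(Rm)[0],t,K,d)[0][:,0]
def unproj(c,px,z):
    K,d,Rm,t=c;u=cv2.undistortPoints(np.array(px,float).reshape(-1,1,2),K,d)[:,0]
    r=np.c_[u,np.ones(len(u))]@Rm;o=-Rm.T@t;z=np.broadcast_to(z,len(u));return o+r*((z-o[2])/r[:,2])[:,None]
def model(p,L): # pose x,y,yaw ; L local pts
    x,y,a=p;L=np.array(L,float);c,s=np.cos(a),np.sin(a);return np.c_[x+c*L[:,0]-s*L[:,1],y+s*L[:,0]+c*L[:,1],L[:,2]]
E
```

```text
(no output)
```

View pics/topc.png

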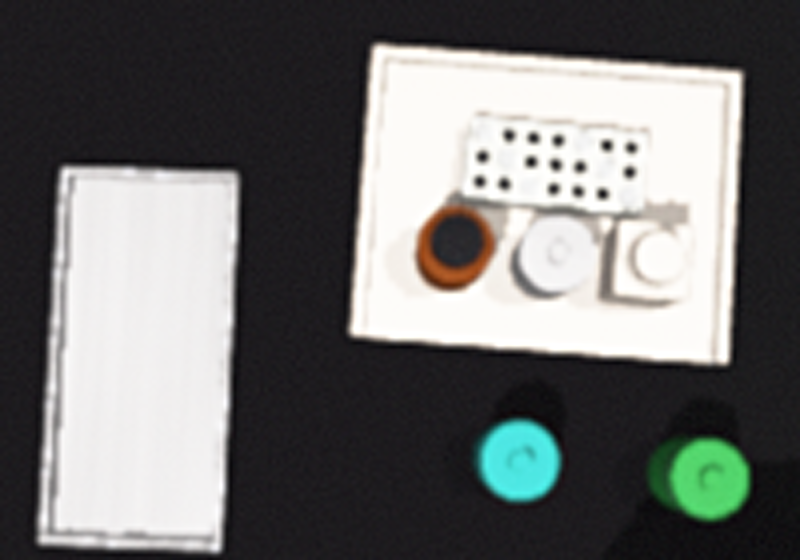

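View pics/scc.png

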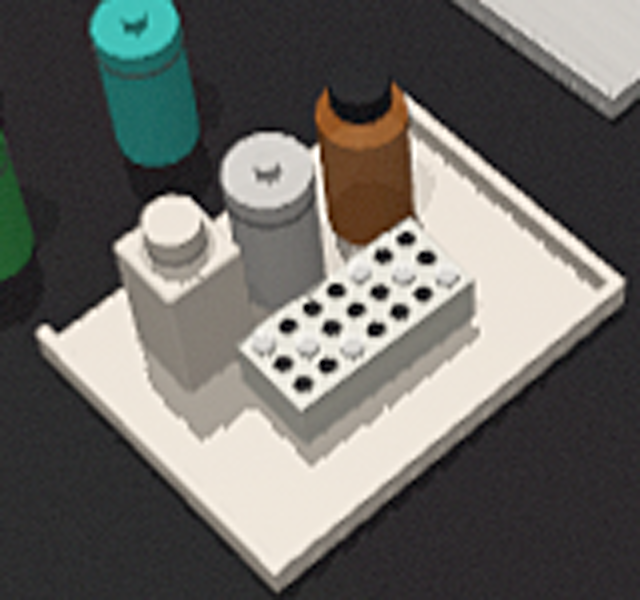

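View pics/standc.png

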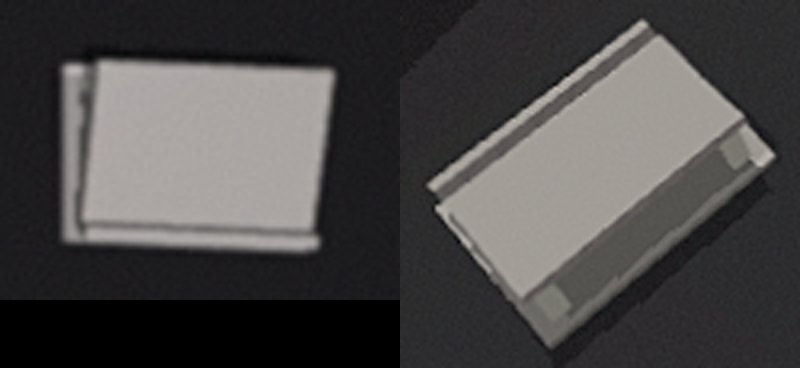

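```bash
python3 - <<'E'
from h import *
from scipy.optimize import least_squares
T=cam('top');S=cam('scene')
print('topcam',-T[2].T@T[3],'scenecam',-S[2].T@S[3])
f=lambda L,x0,y0,s:[((u+.5)/s-.5+x0,(v+.5)/s-.5+y0) for u,v in L]
tc=lambda L:f(L,235,195,4);sc=lambda L:f(L,195,195,4);st=lambda L:f(L,450,230,4)
ss=lambda L:f([(u-400,v) for u,v in L],70,310,3.2)
def fit(name,x0,obs):
    fun=lambda p:np.concatenate([(proj(c,model(p,L))-np.array(px)).ravel() for c,L,px in obs])
    r=least_squares(fun,x0);print(name,r.x.round(4),'rms px',np.sqrt(np.mean(r.fun**2)).round(2),r.fun.round(1));return r.x
h=115;b=fit('bay',[530,-120,-.05],[(T,[(90,h,20),(90,-h,20),(-90,-h,20),(-90,h,20)],tc([(375,44),(744,70),(731,364),(349,336)])),
 (S,[(90,h,20),(90,-h,20),(-90,-h,20)],sc([(625,280),(278,578),(43,330)]))])
fit('tray',[500,100,-.05],[(T,[(115,55,18),(115,-55,18),(-115,-55,18),(-115,55,18)],tc([(62,167),(239,172),(221,550),(38,543)]))])
k=fit('block',[530,-120,-.05],[(T,[(25,55,36),(25,-55,36),(-25,-55,36),(-25,55,36)],tc([(478,113),(651,130),(642,215),(460,200)])),
 (S,[(25,55,36),(25,-55,36),(-25,-55,36),(-25,55,36)],sc([(475,284),(302,408),(240,346),(410,222)]))])
fit('stand',[500,-450,-.05],[(T,[(70.5,70,59.25),(70.5,-70,59.25),(-34.4,-70,31.7)],st([(97,58),(334,70),(318,249)])),
 (S,[(70.5,70,59.25),(70.5,-70,59.25)],ss([(745,120),(525,298)])),(S,[(-34.4,-70,31.7),(-34.4,70,31.7)],ss([(430,187),(645,22)]))])
for n,z,a,c in(('round',112,(456,242),(361,85)),('can',100,(560,252),(267,168)),('square',108,(658,257),(174,216))):
    p=unproj(T,tc([a]),z);q=unproj(S,sc([c]),z);print(n,p.round(1),q.round(1))
for n,y in(('round',60),('can',0),('square',-60)):print(n,model(b,[(-39,y,0)]).round(1))
print('block exp',model(b,[(20,0,0)]).round(1))
print('decoys',unproj(T,tc([(520,460),(710,478)]),100).round(1))
E
```

```text
topcam [ 413.62800898  122.73050236 1129.35923737] scenecam [1010.21776297 -370.68927348  963.99635908]
bay [ 5.476717e+02  2.031760e+01 -7.830000e-02] rms px 0.77 [-0.2  0.6 -0.9  0.8 -1.1 -0.6  0.8 -0.7  0.7  0.6 -0.3 -0.7 -1.2  1. ]
tray [ 4.537784e+02  2.724912e+02 -4.020000e-02] rms px 0.23 [ 0.1  0.  -0.2  0.4 -0.2 -0.2  0.3 -0.2]
block [ 5.673064e+02  1.731190e+01 -1.146000e-01] rms px 0.99 [-2.   1.1 -0.7  1.7 -0.3  0.6  0.3 -0.6  0.5  0.3  0.   2.1 -0.8  0.7
  0.3  0.2]
stand [ 4.694805e+02 -2.884039e+02 -4.800000e-02] rms px 0.44 [ 0.6  0.5  0.1  0.1 -0.3 -0.3  0.5 -0.7 -0.5  0.9  0.2 -0.2  0.1 -0.2]
round [[513.9  81.4 112. ]] [[513.7  81.2 112. ]]
can [[509.1  21.4 100. ]] [[507.9  22.  100. ]]
square [[505.3 -33.5 108. ]] [[499.8 -29.5 108. ]]
round [[513.5  83.2   0. ]]
can [[508.8  23.4   0. ]]
square [[504.1 -36.4   0. ]]
block exp [[567.6  18.8   0. ]]
decoys [[391.4  45.9 100. ]
 [381.1 -60.9 100. ]]
```

```bash
cat >> h.py <<'E'
def pose(st=None):
    st=st or ctrl.state();q=st['eef_rot'];return np.array(st['tool_pos']),R.from_quat([*q[1:],q[0]])
def down(psi,tilt=0): # tool x at world yaw psi; tilt about tool x
    return R.from_euler('z',psi)*R.from_euler('x',np.pi)*R.from_euler('x',tilt)
def plan(p0,R0,p1,R1,N):
    w=(R0.inv()*R1).as_rotvec()/N;M=sum((R.from_rotvec(w*k).as_matrix() for k in range(N)))
    v=np.linalg.solve(M,R0.inv().apply(np.array(p1)-p0));v=v.round(1);w=w.round(4)
    p,q=np.array(p0,float),R0;rad=[]
    for k in range(N):p=p+q.apply(v);q=q*R.from_rotvec(w);rad.append(np.hypot(*p[:2]))
    print(N,'x',[*map(float,v),*map(float,w)],'end',p.round(1),'rad',round(min(rad)),round(max(rad)));return p,q
E
python3 - <<'E'
from h import *
p,q=pose();plan(p,q,[510,25,260],down(np.pi/2-.078),20);plan(p,q,[510,25,260],down(np.pi/2-.078),30)
T=cam('top');S=cam('scene')
from scipy.optimize import least_squares
f=lambda L,x0,y0,s:[((u+.5)/s-.5+x0,(v+.5)/s-.5+y0) for u,v in L]
tc=lambda L:f(L,235,195,4);sc=lambda L:f(L,195,195,4)
for n,z,a,c in(('round',118,(456,242),(361,85)),('can',106,(560,252),(267,168)),('square',114,(658,257),(174,216))):
    print(n,unproj(T,tc([a]),z).round(1),unproj(S,sc([c]),z).round(1))
print(unproj(T,tc([(478,113),(651,130),(642,215),(460,200)]),42).mean(0),unproj(S,sc([(475,284),(302,408),(240,346),(410,222)]),42).mean(0))
E
```

```text
20 x [34.1, -3.8, -1.5, -0.0001, -0.0001, -0.0608] end [510.4  25.2 260.4] rad 505 522
30 x [22.7, -2.3, -1.0, -0.0001, -0.0001, -0.0406] end [508.7  24.2 259.9] rad 504 523
round [[513.3  81.6 118. ]] [[517.2  78.  118. ]]
can [[508.6  22.  106. ]] [[511.4  19.3 106. ]]
square [[504.8 -32.5 114. ]] [[503.4 -31.9 114. ]]
[568.10390726  16.1441474   42.        ] [568.82910365  16.10213454  42.        ]
```

Request:
{"name": "step_arm", "arguments": {"increments": [34.1,-3.8,-1.5,0,0,-0.0608,34.1,-3.8,-1.5,0,0,-0.0608,34.1,-3.8,-1.5,0,0,-0.0608,34.1,-3.8,-1.5,0,0,-0.0608,34.1,-3.8,-1.5,0,0,-0.0608,34.1,-3.8,-1.5,0,0,-0.0608,34.1,-3.8,-1.5,0,0,-0.0608,34.1,-3.8,-1.5,0,0,-0.0608,34.1,-3.8,-1.5,0,0,-0.0608,34.1,-3.8,-1.5,0,0,-0.0608,34.1,-3.8,-1.5,0,0,-0.0608,34.1,-3.8,-1.5,0,0,-0.0608,34.1,-3.8,-1.5,0,0,-0.0608,34.1,-3.8,-1.5,0,0,-0.0608,34.1,-3.8,-1.5,0,0,-0.0608,34.1,-3.8,-1.5,0,0,-0.0608,34.1,-3.8,-1.5,0,0,-0.0608,34.1,-3.8,-1.5,0,0,-0.0608,34.1,-3.8,-1.5,0,0,-0.0608,34.1,-3.8,-1.5,0,0,-0.0608]}}

```text
t: 2.1
tool_pos: [510.3, 26.1, 260.6]
eef_rot: [-0.0, 0.734, 0.68, -0.0]
force: [0.7, -0.1, 0.3]
width: 85.4
gripper_force: 0.0
```

Request:
{"name": "step_arm", "arguments": {"increments": [0,0,0,0,0,0,0,0,0,0,0,0,0,0,0,0,0,0]}}

```text
t: 2.4
tool_pos: [510.3, 24.0, 260.9]
eef_rot: [-0.0, 0.735, 0.678, -0.0]
force: [0.3, 0.3, -0.4]
width: 85.9
gripper_force: 0.0
```

```bash
python3 - <<'E'
from h import *
st=ctrl.state();im=ctrl.read_camera('wrist');cv2.imwrite('pics/w1.png',im[:,:,::-1])
import pickle;pickle.dump(st,open('w1.pkl','wb'));print(st['tool_pos'],st['eef_rot'],st['joint_positions'])
E
```

```text
[510.28313354  23.99608526 260.88041793] [-1.11762199e-04  7.34818485e-01  6.78263638e-01 -4.67061318e-04] [-8.40108590e-02  2.16488110e-02  1.31228521e-01  1.68117172e+00
 -5.37996243e-04  1.56678766e+00]
```

View pics/w1.png

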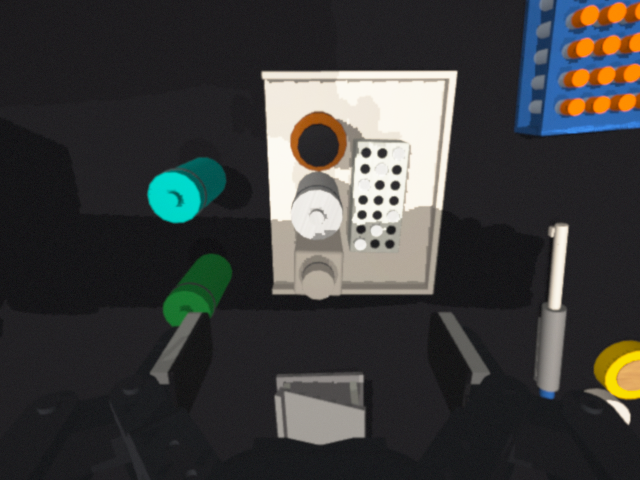

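Wrist view: round cap at (318,145), canister knob at (317,216), square cap at (318,281). Block corners are at (358,140), (409,142), (402,252) and (350,248). The turquoise and green lookalikes stand apart, to the left.

```bash
python3 - <<'E'
from h import *
import pickle;c=cam('wrist',pickle.load(open('w1.pkl','rb')))
print(unproj(c,[(318,145),(317,216),(318,281)],[118,106,114]).round(1))
k=unproj(c,[(358,140),(409,142),(402,252),(350,248)],42);print(k.round(1),k.mean(0).round(1),np.linalg.norm(np.diff(k,axis=0),axis=1))
b=unproj(c,[(456,71),(434,294),(274,293),(262,72)],20);print(b.round(1),b.mean(0).round(1),np.linalg.norm(np.diff(b,axis=0),axis=1))
t=unproj(c,[(318,272),(271,294)],[92,92]);print(t)
# projected tray of expected block pose for comparison
im=cv2.imread('pics/w1.png')[60:310,240:480];cv2.imwrite('pics/w1c.png',cv2.resize(im,None,fx=2.4,fy=2.4,interpolation=cv2.INTER_CUBIC))
E
```

```text
[[514.1  80.1 118. ]
 [508.6  23.  106. ]
 [505.  -31.1 114. ]]
[[550.3  74.2  42. ]
 [597.   68.6  42. ]
 [589.7 -40.1  42. ]
 [537.3 -31.6  42. ]] [568.6  17.8  42. ] [ 47.10595858 108.96274867  53.16389508]
[[ 644.9  126.4   20. ]
 [ 629.4 -102.7   20. ]
 [ 450.5  -87.3   20. ]
 [ 466.7  140.    20. ]] [547.9  19.1  20. ] [229.57408164 179.47564069 227.87054989]
[[504.79872938 -32.86606445  92.        ]
 [460.2989361  -51.31671874  92.        ]]
```

View pics/w1c.png

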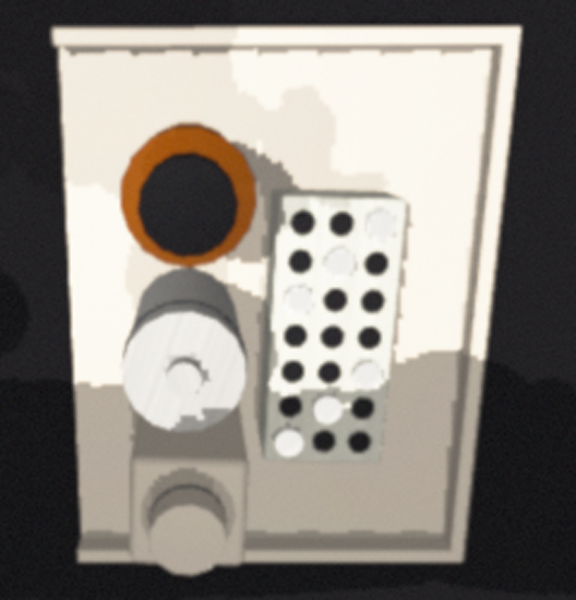

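```bash
python3 - <<'E'
from h import *
p,q=pose();D=down(1.497);p,q=plan(p,q,[514,80.5,150],D,6);p,q=plan(p,q,[514,80.5,54],D,5)
E
```

```text
6 x [9.5, -0.1, 18.5, -0.0001, 0.0001, -0.0011] end [514.1  80.6 149.9] rad 512 520
5 x [-0.0, -0.0, 19.2, -0.0, -0.0, -0.0] end [514.1  80.6  53.9] rad 520 520
```

Request:
{"name": "step_arm", "arguments": {"increments": [9.5,0,18.5,0,0,-0.001,9.5,0,18.5,0,0,-0.001,9.5,0,18.5,0,0,-0.001,9.5,0,18.5,0,0,-0.001,9.5,0,18.5,0,0,-0.001,9.5,0,18.5,0,0,-0.001,0,0,0,0,0,0,0,0,19,0,0,0,0,0,19,0,0,0,0,0,19,0,0,0,0,0,19,0,0,0,0,0,20,0,0,0,0,0,0,0,0,0,0,0,0,0,0,0], "grip": 85}}

```text
t: 3.85
tool_pos: [515.1, 80.6, 55.1]
eef_rot: [0.0, 0.733, 0.68, -0.0]
force: [0.1, -0.2, 0.9]
width: 84.8
gripper_force: 0.0
```

Request:
{"name": "step_arm", "arguments": {"increments": [0,0,0,0,0,0,0,0,0,0,0,0,0,0,0,0,0,0,0,0,0,0,0,0,0,0,0,0,0,0,0,0,0,0,0,0,0,0,0,0,0,0,0,0,0,0,0,0], "grip": 20, "force": 30}}

```text
t: 4.65
tool_pos: [515.6, 81.6, 55.8]
eef_rot: [0.001, 0.732, 0.681, 0.001]
force: [-1.6, -0.7, 5.3]
width: 45.9
gripper_force: 30.4
```

```bash
python3 - <<'E'
from h import *
im=ctrl.read_camera('scene');w=ctrl.read_camera('wrist')
cv2.imwrite('pics/g1.png',np.hstack([cv2.resize(im[150:350,160:400,::-1],(480,400)),cv2.resize(w[:,:,::-1],(320,240)) if 0 else cv2.copyMakeBorder(cv2.resize(w[:,:,::-1],(320,240)),0,160,0,0,0)]))
print(pose()[0])
E
```

```text
[515.62008514  81.55777463  55.79867441]
```

View pics/g1.png

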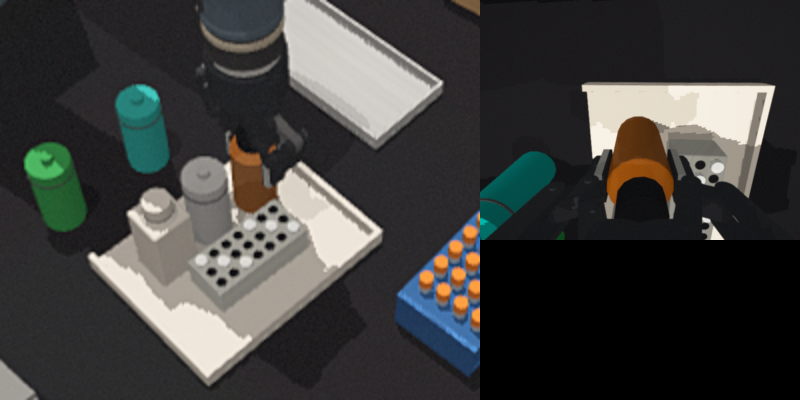

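```bash
python3 - <<'E'
from h import *
p,q=pose();p=p+[0,0,130];a=R.from_euler('z',-.04).as_matrix()
t=np.array([453.8,272.5,0])+a@[68,0,0];t[2]=185
p,q=plan(p,q,t,down(np.pi-.04),17)
E
```

```text
17 x [9.3, 8.1, 0.1, 0.0001, 0.0001, -0.0943] end [522.2 269.4 184.2] rad 532 595
```

Request:
{"name": "step_arm", "arguments": {"increments": [0,0,-26,0,0,0,0,0,-26,0,0,0,0,0,-26,0,0,0,0,0,-26,0,0,0,0,0,-26,0,0,0,0,0,0,0,0,0]}}

```text
t: 5.35
tool_pos: [517.2, 81.7, 188.1]
eef_rot: [0.002, 0.732, 0.681, 0.003]
force: [0.4, 0.2, -1.2]
width: 45.5
gripper_force: 31.6
```

Request:
{"name": "step_arm", "arguments": {"increments": [9.3,8.1,0.1,0,0,-0.0943,9.3,8.1,0.1,0,0,-0.0943,9.3,8.1,0.1,0,0,-0.0943,9.3,8.1,0.1,0,0,-0.0943,9.3,8.1,0.1,0,0,-0.0943,9.3,8.1,0.1,0,0,-0.0943,9.3,8.1,0.1,0,0,-0.0943,9.3,8.1,0.1,0,0,-0.0943,9.3,8.1,0.1,0,0,-0.0943,9.3,8.1,0.1,0,0,-0.0943,9.3,8.1,0.1,0,0,-0.0943,9.3,8.1,0.1,0,0,-0.0943,9.3,8.1,0.1,0,0,-0.0943,9.3,8.1,0.1,0,0,-0.0943,9.3,8.1,0.1,0,0,-0.0943,9.3,8.1,0.1,0,0,-0.0943,9.3,8.1,0.1,0,0,-0.0943,0,0,0,0,0,0,0,0,0,0,0,0,0,0,0,0,0,0]}}

```text
t: 7.35
tool_pos: [521.5, 268.8, 181.6]
eef_rot: [-0.0, 0.021, 1.0, -0.0]
force: [0.3, -0.7, -1.1]
width: 45.5
gripper_force: 31.5
```

```bash
python3 - <<'E'
from h import *
p,q=pose();print(p,ctrl.state()['width']);plan(p,q,[521.7,269.8,54.5],down(np.pi-.04),7)
c=cam('wrist');print(proj(c,[(521.7,269.8,0)]))
E
```

```text
[521.48630154 268.81495551 181.63021035] 45.48007994000847
7 x [-0.0, 0.2, 18.2, -0.0001, -0.0001, -0.0004] end [521.5 270.1  54.2] rad 587 587
[[321.0703549  206.43076051]]
```

Request:
{"name": "step_arm", "arguments": {"increments": [0,0.2,18.2,0,0,0,0,0.2,18.2,0,0,0,0,0.2,18.2,0,0,0,0,0.2,18.2,0,0,0,0,0.2,18.2,0,0,0,0,0.2,18.2,0,0,0,0,0,17,0,0,0,0,0,0,0,0,0,0,0,0,0,0,0]}}

```text
t: 8.25
tool_pos: [521.6, 270.3, 56.4]
eef_rot: [-0.0, 0.021, 1.0, 0.0]
force: [-0.4, 0.7, -1.0]
width: 45.1
gripper_force: 30.9
```

Request:
{"name": "step_arm", "arguments": {"increments": [0,0,0,0,0,0]}}

```text
t: 8.35
tool_pos: [522.1, 270.7, 57.2]
eef_rot: [0.0, 0.021, 1.0, 0.0]
force: [1.0, 0.0, -1.4]
width: 45.6
gripper_force: 30.9
```

Request:
{"name": "step_arm", "arguments": {"increments": [0,0,1.5,0,0,0,0,0,1.5,0,0,0,0,0,0,0,0,0]}}

```text
t: 8.65
tool_pos: [521.4, 270.7, 53.4]
eef_rot: [-0.0, 0.02, 1.0, 0.0]
force: [-0.2, -0.0, -1.9]
width: 44.8
gripper_force: 30.9
```

Request:
{"name": "step_arm", "arguments": {"increments": [0,0,1,0,0,0,0,0,0,0,0,0]}}

```text
t: 8.85
tool_pos: [521.6, 270.7, 53.0]
eef_rot: [0.0, 0.02, 1.0, 0.0]
force: [-0.4, 0.0, 0.7]
width: 45.3
gripper_force: 31.1
```

Request:
{"name": "step_arm", "arguments": {"increments": [0,0,0,0,0,0,0,0,0,0,0,0,0,0,0,0,0,0,0,0,0,0,0,0,0,0,0,0,0,0], "grip": 85}}

```text
t: 9.35
tool_pos: [521.5, 270.6, 52.4]
eef_rot: [0.0, 0.02, 1.0, 0.0]
force: [-0.5, -0.1, 0.1]
width: 85.1
gripper_force: 0.0
```

Request:
{"name": "step_arm", "arguments": {"increments": [0,0,-26,0,0,0,0,0,-26,0,0,0,0,0,-26,0,0,0,0,0,-26,0,0,0,0,0,-26,0,0,0,0,0,0,0,0,0]}}

```text
t: 9.95
tool_pos: [523.9, 271.6, 187.6]
eef_rot: [0.004, 0.02, 1.0, 0.002]
force: [0.4, 0.1, 0.0]
width: 85.1
gripper_force: 0.0
```

```bash
python3 - <<'E'
from h import *
p,q=pose();print(p);p,q=plan(p,q,[509.5,22.5,150],down(1.497),17);plan(p,q,[509.5,22.5,55.3],down(1.497),5)
im=ctrl.read_camera('wrist');cv2.imwrite('pics/t1.png',im[:,:,::-1])
E
```

```text
[523.94290929 271.57238652 187.57745313]
17 x [-11.0, -12.1, 2.2, 0.0006, 0.0002, 0.0943] end [509.9  22.7 150.4] rad 510 599
5 x [-0.0, -0.1, 19.0, -0.0001, 0.0001, 0.0002] end [509.3  22.7  55.4] rad 510 510
```

View pics/t1.png

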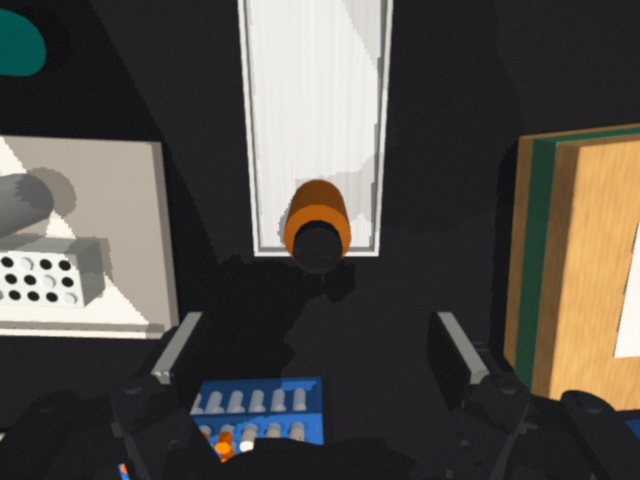

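Round bottle is upright in the tray, cap at (318,245). Next is the canister.

```bash
python3 - <<'E'
from h import *
p,q=plan(np.array([521.6,270.6,182.2]),down(np.pi-.04),[509.5,22.5,150],down(1.497),17);plan(p,q,[509.5,22.5,55],down(1.497),5)
E
```

```text
17 x [-11.1, -12.0, 1.9, 0.0, -0.0, 0.0944] end [509.5  21.8 149.9] rad 510 597
5 x [0.1, -0.0, 19.0, -0.0, -0.0, -0.0] end [509.5  22.3  54.9] rad 510 510
```

Request:
{"name": "step_arm", "arguments": {"increments": [-11.1,-12,1.9,0,0,0.0944,-11.1,-12,1.9,0,0,0.0944,-11.1,-12,1.9,0,0,0.0944,-11.1,-12,1.9,0,0,0.0944,-11.1,-12,1.9,0,0,0.0944,-11.1,-12,1.9,0,0,0.0944,-11.1,-12,1.9,0,0,0.0944,-11.1,-12,1.9,0,0,0.0944,-11.1,-12,1.9,0,0,0.0944,-11.1,-12,1.9,0,0,0.0944,-11.1,-12,1.9,0,0,0.0944,-11.1,-12,1.9,0,0,0.0944,-11.1,-12,1.9,0,0,0.0944,-11.1,-12,1.9,0,0,0.0944,-11.1,-12,1.9,0,0,0.0944,-11.1,-12,1.9,0,0,0.0944,-11.1,-12,1.9,0,0,0.0944,0,0,0,0,0,0,0,0,0,0,0,0,0,0,0,0,0,0]}}

```text
t: 12.0
tool_pos: [509.3, 22.2, 149.5]
eef_rot: [-0.0, 0.732, 0.681, -0.0]
force: [0.1, -0.1, 0.7]
width: 85.1
gripper_force: 0.0
```

```bash
python3 - <<'E'
from h import *
p,q=pose();print(p);plan(p,q,[509.3,22.3,55],down(1.497),5)
E
```

```text
[509.31474545  22.21651555 149.54617355]
5 x [0.0, 0.0, 18.9, -0.0001, -0.0001, 0.0001] end [509.3  22.2  55. ] rad 510 510
```

Request:
{"name": "step_arm", "arguments": {"increments": [0,0,19,0,0,0,0,0,19,0,0,0,0,0,19,0,0,0,0,0,19,0,0,0,0,0,19,0,0,0,0,0,0,0,0,0,0,0,0,0,0,0,0,0,0,0,0,0]}}

```text
t: 12.8
tool_pos: [510.3, 21.9, 56.4]
eef_rot: [0.001, 0.733, 0.68, 0.001]
force: [0.3, -0.4, 0.8]
width: 85.2
gripper_force: 0.0
```

Request:
{"name": "step_arm", "arguments": {"increments": [0,0,0,0,0,0,0,0,0,0,0,0,0,0,0,0,0,0,0,0,0,0,0,0,0,0,0,0,0,0,0,0,0,0,0,0,0,0,0,0,0,0], "grip": 20}}

```text
t: 13.5
tool_pos: [509.5, 21.7, 55.8]
eef_rot: [0.0, 0.733, 0.68, 0.0]
force: [-2.2, -0.4, 5.1]
width: 43.5
gripper_force: 32.7
```

Request:
{"name": "step_arm", "arguments": {"increments": [0,0,-26,0,0,0,0,0,-26,0,0,0,0,0,-26,0,0,0,0,0,-26,0,0,0,0,0,-26,0,0,0,0,0,0,0,0,0,0,0,0,0,0,0]}}

```text
t: 14.2
tool_pos: [509.2, 21.8, 184.2]
eef_rot: [-0.0, 0.733, 0.68, -0.0]
force: [-0.3, 0.2, -2.4]
width: 43.2
gripper_force: 32.7
```

```bash
python3 - <<'E'
from h import *
p,q=pose();print(p,q.as_matrix().round(3).tolist());plan(p,q,[453.8,272.5,185],down(np.pi-.04),17)
E
```

```text
[509.1550094   21.75486824 184.21341793] [[0.075, 0.997, -0.0], [0.997, -0.075, 0.0], [-0.0, -0.0, -1.0]]
17 x [15.1, 7.5, -0.0, -0.0, -0.0, -0.0944] end [453.2 272.5 184.2] rad 519 558
```

Request:
{"name": "step_arm", "arguments": {"increments": [15.1,7.5,0,0,0,-0.0944,15.1,7.5,0,0,0,-0.0944,15.1,7.5,0,0,0,-0.0944,15.1,7.5,0,0,0,-0.0944,15.1,7.5,0,0,0,-0.0944,15.1,7.5,0,0,0,-0.0944,15.1,7.5,0,0,0,-0.0944,15.1,7.5,0,0,0,-0.0944,15.1,7.5,0,0,0,-0.0944,15.1,7.5,0,0,0,-0.0944,15.1,7.5,0,0,0,-0.0944,15.1,7.5,0,0,0,-0.0944,15.1,7.5,0,0,0,-0.0944,15.1,7.5,0,0,0,-0.0944,15.1,7.5,0,0,0,-0.0944,15.1,7.5,0,0,0,-0.0944,15.1,7.5,0,0,0,-0.0944,0,0,0,0,0,0,0,0,0,0,0,0,0,0,0,0,0,0]}}

```text
t: 16.2
tool_pos: [453.2, 271.9, 183.7]
eef_rot: [-0.001, 0.021, 1.0, -0.001]
force: [-1.6, 0.4, -1.6]
width: 43.7
gripper_force: 32.7
```

Request:
{"name": "step_arm", "arguments": {"increments": [0,0,18,0,0,0,0,0,18,0,0,0,0,0,18,0,0,0,0,0,18,0,0,0,0,0,18,0,0,0,0,0,18,0,0,0,0,0,18,0,0,0,0,0,0,0,0,0,0,0,0,0,0,0,0,0,0,0,0,0]}}

```text
t: 17.2
tool_pos: [454.3, 272.7, 60.3]
eef_rot: [0.001, 0.021, 1.0, 0.0]
force: [0.9, 0.6, -1.9]
width: 43.6
gripper_force: 32.7
```

Request:
{"name": "step_arm", "arguments": {"increments": [0,0,2,0,0,0,0,0,2,0,0,0,0,0,1,0,0,0,0,0,0,0,0,0,0,0,0,0,0,0]}}

```text
t: 17.7
tool_pos: [453.1, 272.6, 54.1]
eef_rot: [-0.0, 0.02, 1.0, -0.0]
force: [-0.3, 0.2, -2.3]
width: 43.3
gripper_force: 32.7
```

Request:
{"name": "step_arm", "arguments": {"increments": [0,0,1,0,0,0,0,0,0.5,0,0,0,0,0,0,0,0,0]}}

```text
t: 18.0
tool_pos: [453.7, 272.6, 53.8]
eef_rot: [0.001, 0.02, 1.0, 0.0]
force: [-1.7, -2.0, 5.4]
width: 44.0
gripper_force: 33.0
```

Request:
{"name": "step_arm", "arguments": {"increments": [0,0,0,0,0,0,0,0,0,0,0,0,0,0,0,0,0,0,0,0,0,0,0,0,0,0,0,0,0,0], "grip": 85}}

```text
t: 18.5
tool_pos: [453.1, 272.5, 52.3]
eef_rot: [-0.0, 0.02, 1.0, -0.0]
force: [-0.4, -0.6, 0.1]
width: 85.0
gripper_force: 0.0
```

Request:
{"name": "step_arm", "arguments": {"increments": [0,0,-26,0,0,0,0,0,-26,0,0,0,0,0,-26,0,0,0,0,0,-26,0,0,0,0,0,-26,0,0,0,0,0,0,0,0,0,0,0,0,0,0,0,0,0,0,0,0,0]}}

```text
t: 19.3
tool_pos: [452.5, 272.3, 181.1]
eef_rot: [-0.001, 0.02, 1.0, -0.0]
force: [0.1, 0.0, 0.4]
width: 85.0
gripper_force: 0.0
```

```bash
python3 - <<'E'
from h import *
p,q=pose();plan(p,q,[505,-33.5,150],down(1.497),20)
E
```

```text
20 x [-14.3, -9.7, 1.5, -0.0001, -0.0, 0.0802] end [505.5 -33.  151. ] rad 507 560
```

Request:
{"name": "step_arm", "arguments": {"increments": [-14.3,-9.7,1.6,0,0,0.0802,-14.3,-9.7,1.6,0,0,0.0802,-14.3,-9.7,1.6,0,0,0.0802,-14.3,-9.7,1.6,0,0,0.0802,-14.3,-9.7,1.6,0,0,0.0802,-14.3,-9.7,1.6,0,0,0.0802,-14.3,-9.7,1.6,0,0,0.0802,-14.3,-9.7,1.6,0,0,0.0802,-14.3,-9.7,1.6,0,0,0.0802,-14.3,-9.7,1.6,0,0,0.0802,-14.3,-9.7,1.6,0,0,0.0802,-14.3,-9.7,1.6,0,0,0.0802,-14.3,-9.7,1.6,0,0,0.0802,-14.3,-9.7,1.6,0,0,0.0802,-14.3,-9.7,1.6,0,0,0.0802,-14.3,-9.7,1.6,0,0,0.0802,-14.3,-9.7,1.6,0,0,0.0802,-14.3,-9.7,1.6,0,0,0.0802,-14.3,-9.7,1.6,0,0,0.0802,-14.3,-9.7,1.6,0,0,0.0802]}}

```text
t: 21.3
tool_pos: [504.8, -33.1, 148.4]
eef_rot: [-0.001, 0.734, 0.679, -0.001]
force: [0.9, 0.9, 0.3]
width: 85.1
gripper_force: 0.0
```

Request:
{"name": "step_arm", "arguments": {"increments": [0,0,0,0,0,0,0,0,0,0,0,0,0,0,0,0,0,0]}}

```text
t: 21.6
tool_pos: [506.2, -32.1, 149.9]
eef_rot: [-0.001, 0.732, 0.681, -0.0]
force: [0.0, 0.7, -0.2]
width: 84.9
gripper_force: 0.0
```

```bash
python3 - <<'E'
from h import *
p,q=pose();print(p);plan(p,q,[505,-33.5,55],down(1.497),5)
im=ctrl.read_camera('wrist');cv2.imwrite('pics/w2.png',im[:,:,::-1]);print(proj(cam('wrist'),[(505,-33.5,114),(505,-38,114)]))
E
```

```text
[506.17223486 -32.08762192 149.88047525]
5 x [-0.3, -0.2, 19.0, -0.0002, -0.0001, 0.0003] end [505.  -33.5  54.9] rad 506 507
[[316.19012885 280.71257108]
 [316.83864212 288.54816866]]
```

View pics/w2.png

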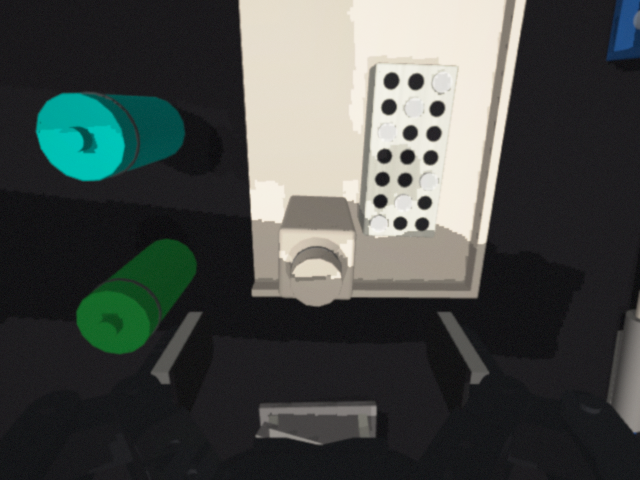

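Square cap at (317,281) matches the predicted (316,281), and its sides are square to the tool, so I'll grasp it.

Request:
{"name": "step_arm", "arguments": {"increments": [-0.3,-0.2,19,0,0,0,-0.3,-0.2,19,0,0,0,-0.3,-0.2,19,0,0,0,-0.3,-0.2,19,0,0,0,-0.3,-0.2,19,0,0,0,0,0,0,0,0,0,0,0,0,0,0,0,0,0,0,0,0,0,0,0,0,0,0,0]}}

```text
t: 22.55
tool_pos: [506.4, -34.2, 57.2]
eef_rot: [0.001, 0.733, 0.681, 0.001]
force: [0.7, -0.1, 0.2]
width: 85.0
gripper_force: 0.0
```

Request:
{"name": "step_arm", "arguments": {"increments": [0,0,0,0,0,0,0,0,0,0,0,0,0,0,0,0,0,0,0,0,0,0,0,0,0,0,0,0,0,0,0,0,0,0,0,0,0,0,0,0,0,0], "grip": 20}}

```text
t: 23.25
tool_pos: [505.3, -34.2, 56.0]
eef_rot: [0.0, 0.733, 0.68, 0.0]
force: [-1.8, 0.4, 3.8]
width: 43.6
gripper_force: 33.4
```

Request:
{"name": "step_arm", "arguments": {"increments": [0,0,-26,0,0,0,0,0,-26,0,0,0,0,0,-26,0,0,0,0,0,-26,0,0,0,0,0,-26,0,0,0,0,0,0,0,0,0,0,0,0,0,0,0]}}

```text
t: 23.95
tool_pos: [505.2, -34.1, 184.8]
eef_rot: [-0.0, 0.733, 0.681, -0.0]
force: [-0.8, 0.7, -2.2]
width: 43.4
gripper_force: 33.1
```

```bash
python3 - <<'E'
from h import *
p,q=pose();print(p);plan(p,q,[385.9,275.2,184],down(np.pi-.04),20)
E
```

```text
[505.22811581 -34.08315863 184.81724083]
20 x [17.6, 5.8, 0.0, -0.0, -0.0, -0.0802] end [385.2 275.7 184.9] rad 474 533
```

Request:
{"name": "step_arm", "arguments": {"increments": [17.6,5.8,0,0,0,-0.0802,17.6,5.8,0,0,0,-0.0802,17.6,5.8,0,0,0,-0.0802,17.6,5.8,0,0,0,-0.0802,17.6,5.8,0,0,0,-0.0802,17.6,5.8,0,0,0,-0.0802,17.6,5.8,0,0,0,-0.0802,17.6,5.8,0,0,0,-0.0802,17.6,5.8,0,0,0,-0.0802,17.6,5.8,0,0,0,-0.0802,17.6,5.8,0,0,0,-0.0802,17.6,5.8,0,0,0,-0.0802,17.6,5.8,0,0,0,-0.0802,17.6,5.8,0,0,0,-0.0802,17.6,5.8,0,0,0,-0.0802,17.6,5.8,0,0,0,-0.0802,17.6,5.8,0,0,0,-0.0802,17.6,5.8,0,0,0,-0.0802,17.6,5.8,0,0,0,-0.0802,17.6,5.8,0,0,0,-0.0802]}}

```text
t: 25.95
tool_pos: [383.1, 275.5, 182.4]
eef_rot: [-0.002, 0.019, 1.0, -0.001]
force: [-0.3, 0.5, -1.8]
width: 43.6
gripper_force: 33.0
```

Request:
{"name": "step_arm", "arguments": {"increments": [0,0,0,0,0,0,0,0,0,0,0,0,0,0,18,0,0,0,0,0,18,0,0,0,0,0,18,0,0,0,0,0,18,0,0,0,0,0,18,0,0,0,0,0,18,0,0,0,0,0,18,0,0,0,0,0,2,0,0,0,0,0,0,0,0,0,0,0,0,0,0,0,0,0,0,0,0,0]}}

```text
t: 27.25
tool_pos: [386.0, 276.0, 58.6]
eef_rot: [0.001, 0.021, 1.0, 0.0]
force: [-0.2, -0.0, -1.2]
width: 43.7
gripper_force: 30.6
```

Request:
{"name": "step_arm", "arguments": {"increments": [0,0,2,0,0,0,0,0,1.5,0,0,0,0,0,0,0,0,0,0,0,0,0,0,0,0,0,0,0,0,0]}}

```text
t: 27.75
tool_pos: [385.1, 275.7, 54.1]
eef_rot: [0.0, 0.02, 1.0, -0.0]
force: [-0.3, 0.9, -1.8]
width: 43.7
gripper_force: 30.6
```

Request:
{"name": "step_arm", "arguments": {"increments": [0,0,1,0,0,0,0,0,0.5,0,0,0,0,0,0,0,0,0]}}

```text
t: 28.05
tool_pos: [385.4, 275.8, 53.9]
eef_rot: [0.0, 0.02, 1.0, 0.0]
force: [-1.0, -1.3, 4.6]
width: 43.7
gripper_force: 31.1
```

Request:
{"name": "step_arm", "arguments": {"increments": [0,0,0,0,0,0,0,0,0,0,0,0,0,0,0,0,0,0,0,0,0,0,0,0,0,0,0,0,0,0], "grip": 85}}

```text
t: 28.55
tool_pos: [385.1, 275.7, 52.5]
eef_rot: [-0.0, 0.02, 1.0, -0.0]
force: [-0.9, 0.3, 0.2]
width: 85.3
gripper_force: 0.0
```

Request:
{"name": "step_arm", "arguments": {"increments": [0,0,-26,0,0,0,0,0,-26,0,0,0,0,0,-26,0,0,0,0,0,-26,0,0,0,0,0,-26,0,0,0,0,0,0,0,0,0,0,0,0,0,0,0,0,0,0,0,0,0]}}

```text
t: 29.35
tool_pos: [384.5, 275.4, 181.2]
eef_rot: [-0.001, 0.02, 1.0, -0.001]
force: [-0.0, -0.8, -0.1]
width: 85.1
gripper_force: 0.0
```

```bash
python3 - <<'E'
from h import *
p,q=pose();plan(p,q,[560,17,180],down(1.49),20)
s=ctrl.read_camera('scene');t=ctrl.read_camera('top')
cv2.imwrite('pics/s2.png',np.hstack([cv2.resize(s[120:340,180:400,::-1],(400,400)),cv2.resize(t[190:350,230:430,::-1],(400,320))if 0 else cv2.resize(t[190:350,240:400,::-1],(400,400))]))
E
```

```text
20 x [-17.2, -2.9, 0.0, -0.0001, -0.0, 0.0805] end [560.5  17.2 180.9] rad 485 570
```

View pics/s2.png

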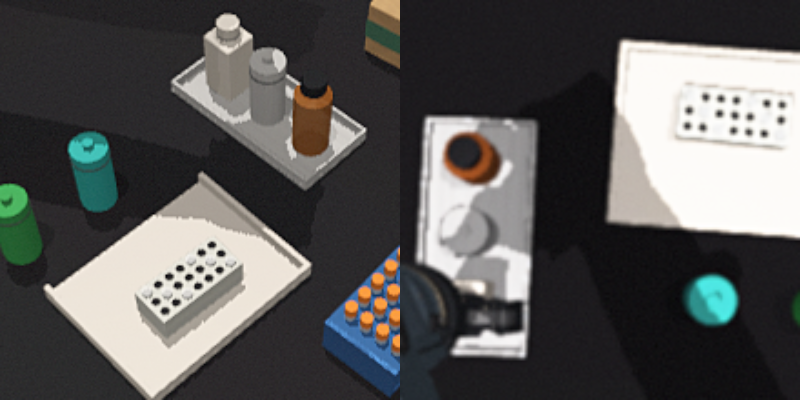

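All three stand upright in the tray. Next, the block.

Request:
{"name": "step_arm", "arguments": {"increments": [-17.2,-2.9,0,0,0,0.0805,-17.2,-2.9,0,0,0,0.0805,-17.2,-2.9,0,0,0,0.0805,-17.2,-2.9,0,0,0,0.0805,-17.2,-2.9,0,0,0,0.0805,-17.2,-2.9,0,0,0,0.0805,-17.2,-2.9,0,0,0,0.0805,-17.2,-2.9,0,0,0,0.0805,-17.2,-2.9,0,0,0,0.0805,-17.2,-2.9,0,0,0,0.0805,-17.2,-2.9,0,0,0,0.0805,-17.2,-2.9,0,0,0,0.0805,-17.2,-2.9,0,0,0,0.0805,-17.2,-2.9,0,0,0,0.0805,-17.2,-2.9,0,0,0,0.0805,-17.2,-2.9,0,0,0,0.0805,-17.2,-2.9,0,0,0,0.0805,-17.2,-2.9,0,0,0,0.0805,-17.2,-2.9,0,0,0,0.0805,-17.2,-2.9,0,0,0,0.0805]}}

```text
t: 31.45
tool_pos: [560.4, 16.8, 181.0]
eef_rot: [-0.001, 0.736, 0.677, -0.001]
force: [0.0, -0.1, 0.5]
width: 85.0
gripper_force: 0.0
```

Request:
{"name": "step_arm", "arguments": {"increments": [0,0,0,0,0,0,0,0,0,0,0,0,0,0,0,0,0,0,0,0,0,0,0,0]}}

```text
t: 31.85
tool_pos: [561.1, 18.3, 182.3]
eef_rot: [-0.0, 0.734, 0.679, -0.0]
force: [-0.5, -0.6, -0.3]
width: 85.1
gripper_force: 0.0
```

```bash
python3 - <<'E'
from h import *
import pickle
st=ctrl.state();im=ctrl.read_camera('wrist');pickle.dump(st,open('w3.pkl','wb'));print(pose(st)[0])
cv2.imwrite('pics/w3.png',im[:,:,::-1])
E
```

```text
[561.0672848   18.3003176  182.31640874]
```

View pics/w3.png

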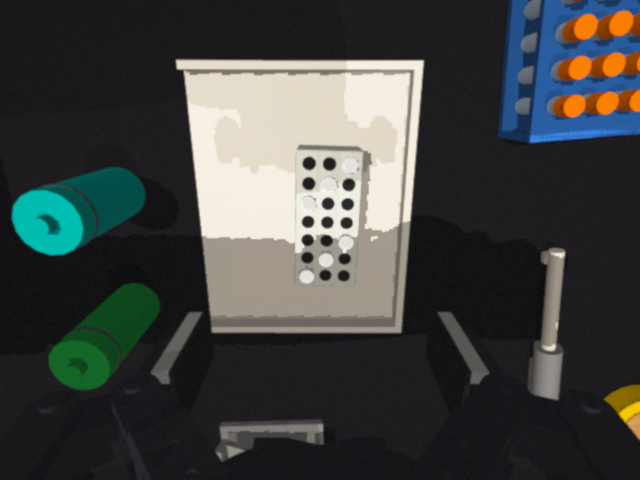

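```bash
python3 - <<'E'
from h import *
import pickle;c=cam('wrist',pickle.load(open('w3.pkl','rb')))
k=unproj(c,[(297,150),(362,152),(356,286),(296,284)],42);print(k.round(1),k.mean(0).round(1))
h=unproj(c,[(309,163),(329,164),(350,165),(307,277),(325,276),(344,276)],[42,46,46,46,42,42]);print(h.round(1),h.mean(0).round(1))
d=h[:3].mean(0)-h[3:].mean(0);print('yaw',np.arctan2(-d[0],d[1]))
p,q=pose();p,q=plan(p,q,[568,17.5,120],down(1.48),4);plan(p,q,[568,17.5,17],down(1.48),6)
E
```

```text
[[549.4  72.4  42. ]
 [596.4  67.3  42. ]
 [587.  -40.5  42. ]
 [538.  -34.8  42. ]] [567.7  16.1  42. ]
[[557.2  62.4  42. ]
 [571.8  61.2  46. ]
 [587.   59.2  46. ]
 [547.9 -27.4  46. ]
 [562.3 -29.5  42. ]
 [577.7 -30.7  42. ]] [567.3  15.9  44. ]
yaw -0.10362789839923271
4 x [-0.1, 1.7, 15.6, -0.0001, -0.0001, 0.0031] end [567.9  17.3 120. ] rad 563 568
6 x [0.0, 0.0, 17.2, 0.0, 0.0, -0.0] end [567.9  17.3  16.8] rad 568 568
```

```bash
python3 - <<'E'
from h import *
p,q=pose();p,q=plan(p,q,[568,16.3,120],down(1.47),4);plan(p,q,[568,16.3,17.5],down(1.47),6)
E
```

```text
4 x [-0.3, 1.8, 15.6, -0.0001, -0.0001, 0.0056] end [568.2  16.5 120. ] rad 563 568
6 x [-0.0, -0.0, 17.1, 0.0, 0.0, -0.0] end [568.2  16.4  17.4] rad 568 568
```

Request:
{"name": "step_arm", "arguments": {"increments": [-0.3,1.8,15.6,0,0,0.0056,-0.3,1.8,15.6,0,0,0.0056,-0.3,1.8,15.6,0,0,0.0056,-0.3,1.8,15.6,0,0,0.0056,0,0,0,0,0,0,0,0,17,0,0,0,0,0,17,0,0,0,0,0,17,0,0,0,0,0,17,0,0,0,0,0,17,0,0,0,0,0,17,0,0,0,0,0,0,0,0,0,0,0,0,0,0,0,0,0,0,0,0,0]}}

```text
t: 33.3
tool_pos: [569.5, 15.7, 20.0]
eef_rot: [0.001, 0.742, 0.67, 0.001]
force: [-0.0, -0.3, 0.4]
width: 84.9
gripper_force: 0.0
```

```bash
python3 - <<'E'
from h import *
p,q=pose();print(p,down(1.47).inv()*q and (down(1.47).inv()*q).as_rotvec())
E
```

```text
[569.47270504  15.74257236  19.97752944] [-2.75242559e-03  5.40201208e-05  1.12153371e-03]
```

Request:
{"name": "step_arm", "arguments": {"increments": [0,0,1,0,0,0,0,0,0,0,0,0,0,0,0,0,0,0,0,0,0,0,0,0,0,0,0,0,0,0,0,0,0,0,0,0,0,0,0,0,0,0], "grip": 25, "force": 60}}

```text
t: 34.0
tool_pos: [568.8, 15.6, 18.2]
eef_rot: [0.0, 0.742, 0.67, 0.0]
force: [-0.7, 0.7, 5.5]
width: 48.7
gripper_force: 66.8
```

Request:
{"name": "step_arm", "arguments": {"increments": [0,0,0,0,0,0,0,0,-20,0,0,0,0,0,-26,0,0,0,0,0,-26,0,0,0,0,0,-26,0,0,0,0,0,-26,0,0,0,0,0,0,0,0,0,0,0,0,0,0,0,0,0,0,0,0,0]}}

```text
t: 34.9
tool_pos: [566.5, 15.8, 138.1]
eef_rot: [-0.002, 0.742, 0.67, -0.002]
force: [-0.8, -0.0, -4.4]
width: 49.0
gripper_force: 65.9
```

```bash
python3 - <<'E'
from h import *
import pickle
st=ctrl.state();im=ctrl.read_camera('wrist');s=ctrl.read_camera('scene');pickle.dump(st,open('w4.pkl','wb'));p,q=pose(st);print(p,st['width'])
cv2.imwrite('pics/w4.png',np.hstack([cv2.resize(im[:,:,::-1],None,fx=.7,fy=.7),cv2.resize(s[120:320,180:380,::-1],(336,336))]))
a=R.from_euler('z',-.048);b=R.from_euler('y',-np.deg2rad(20)) # stand slope frame: x up-slope
Q=a*b*down(np.pi/2);print(Q.as_matrix().round(2))
n=(a*b).apply([0,0,1]);u=(a*b).apply([1,0,0]);print(n,u)
t0=np.array([469.5,-288.4,33.6])+n*140
plan(p,q,t0,Q,20)
E
```

```text
[566.50481059  15.82302042 138.06801422] 49.00240682095932
[[ 0.05  0.94  0.34]
 [ 1.   -0.05 -0.02]
 [ 0.    0.34 -0.94]]
[-0.34162621  0.01641066  0.93969262] [ 0.9386103  -0.04508793  0.34202014]
20 x [-15.6, -5.8, -2.4, -0.0177, 0.0005, -0.0027] end [ 421.4 -286.   165.9] rad 503 559
```

View pics/w4.png

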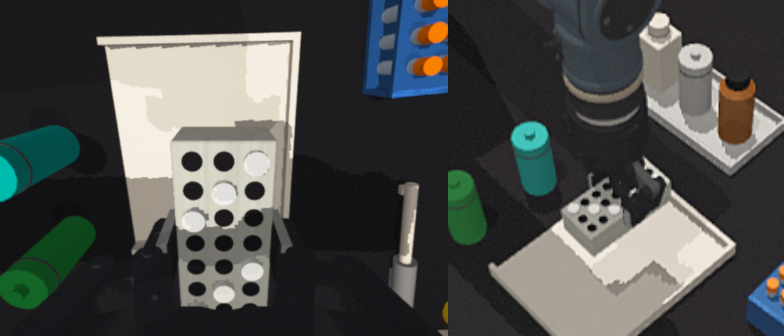

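```bash
python3 - <<'E'
from h import *
import pickle;st=pickle.load(open('w4.pkl','rb'));c=cam('wrist',st);p,q=pose(st)
zz=p[2]+24
for px,dz in(((192,161),0),((224,161),0),((257,162),4),((186,292),0),((253,292),0)):
    P=unproj(c,[(px[0]/.7,px[1]/.7)],zz+dz)[0];print(px,q.inv().apply(P-p).round(1))
E
```

```text
(192, 161) [ 45.7 -14.3 -23.9]
(224, 161) [ 45.7   0.6 -24. ]
(257, 162) [ 46.5  15.5 -28.1]
(186, 292) [-31.3 -20.5 -23.9]
(253, 292) [-31.2  16.8 -24.1]
```

Request:
{"name": "step_arm", "arguments": {"increments": [-15.6,-5.8,-2.4,-0.0177,0,-0.0027,-15.6,-5.8,-2.4,-0.0177,0,-0.0027,-15.6,-5.8,-2.4,-0.0177,0,-0.0027,-15.6,-5.8,-2.4,-0.0177,0,-0.0027,-15.6,-5.8,-2.4,-0.0177,0,-0.0027,-15.6,-5.8,-2.4,-0.0177,0,-0.0027,-15.6,-5.8,-2.4,-0.0177,0,-0.0027,-15.6,-5.8,-2.4,-0.0177,0,-0.0027,-15.6,-5.8,-2.4,-0.0177,0,-0.0027,-15.6,-5.8,-2.4,-0.0177,0,-0.0027,-15.6,-5.8,-2.4,-0.0177,0,-0.0027,-15.6,-5.8,-2.4,-0.0177,0,-0.0027,-15.6,-5.8,-2.4,-0.0177,0,-0.0027,-15.6,-5.8,-2.4,-0.0177,0,-0.0027,-15.6,-5.8,-2.4,-0.0177,0,-0.0027,-15.6,-5.8,-2.4,-0.0177,0,-0.0027,-15.6,-5.8,-2.4,-0.0177,0,-0.0027,-15.6,-5.8,-2.4,-0.0177,0,-0.0027,-15.6,-5.8,-2.4,-0.0177,0,-0.0027,-15.6,-5.8,-2.4,-0.0177,0,-0.0027]}}

```text
t: 37.0
tool_pos: [421.4, -285.7, 167.9]
eef_rot: [0.129, 0.713, 0.679, 0.118]
force: [-0.4, 0.1, -3.9]
width: 48.9
gripper_force: 65.8
```

Request:
{"name": "step_arm", "arguments": {"increments": [0,0,0,0,0,0,0,0,0,0,0,0,0,0,0,0,0,0,0,0,0,0,0,0]}}

```text
t: 37.4
tool_pos: [423.0, -285.2, 169.5]
eef_rot: [0.13, 0.712, 0.68, 0.118]
force: [0.7, -0.4, -4.1]
width: 48.7
gripper_force: 65.8
```

```bash
python3 - <<'E'
from h import *
a=R.from_euler('z',-.048);b=R.from_euler('y',-np.deg2rad(20));F=a*b;Q=F*down(np.pi/2)
o=np.array([469.5,-288.4,33.6]);p,q=pose();print(F.inv().apply(p-o),(q.inv()*Q).as_rotvec().round(3))
p,q=plan(p,q,o+F.apply([5,0,40]),Q,8);plan(p,q,o+F.apply([5,0,18]),Q,6)
cv2.imwrite('pics/w5.png',np.hstack([cv2.resize(ctrl.read_camera('wrist')[:,:,::-1],(400,300)),cv2.resize(ctrl.read_camera('scene')[260:440,30:270,::-1],(400,300))]))
E
```

```text
[  2.71548637   1.01411479 143.64962732] [0.004 0.008 0.003]
8 x [-0.1, 0.3, 13.0, 0.0005, 0.001, 0.0003] end [ 461.  -288.3   72.7] rad 514 544
6 x [0.0, -0.1, 3.6, 0.0, 0.0001, 0.0001] end [ 467.8 -288.6   52.2] rad 545 550
```

View pics/w5.png

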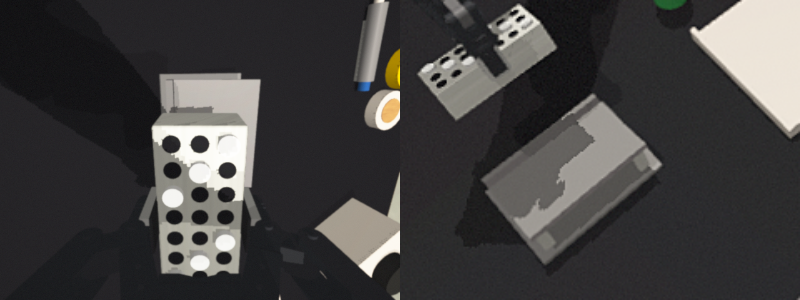

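The block is held parallel to the plate, with the lip at lower x as expected. Lowering along the slope normal.

Request:
{"name": "step_arm", "arguments": {"increments": [-0.1,0.3,13,0.0005,0.001,0.0003,-0.1,0.3,13,0.0005,0.001,0.0003,-0.1,0.3,13,0.0005,0.001,0.0003,-0.1,0.3,13,0.0005,0.001,0.0003,-0.1,0.3,13,0.0005,0.001,0.0003,-0.1,0.3,13,0.0005,0.001,0.0003,-0.1,0.3,13,0.0005,0.001,0.0003,-0.1,0.3,13,0.0005,0.001,0.0003,0,0,0,0,0,0,0,0,5,0,0,0,0,0,5,0,0,0,0,0,5,0,0,0,0,0,5,0,0,0,0,0,0,0,0,0,0,0,0,0,0,0,0,0,0,0,0,0]}}

```text
t: 39.1
tool_pos: [467.8, -289.8, 54.6]
eef_rot: [0.127, 0.713, 0.679, 0.12]
force: [-0.3, -0.3, -3.8]
width: 48.6
gripper_force: 65.7
```

```bash
cat >>h.py <<'E'
def slope():
    F=R.from_euler('z',-.048)*R.from_euler('y',-np.deg2rad(20));o=np.array([469.5,-288.4,33.6]);p,q=pose()
    st=ctrl.state();print('slope pos',F.inv().apply(p-o).round(1),'F',F.inv().apply(st['force']).round(1),'rot',(q.inv()*F*down(np.pi/2)).as_rotvec().round(3),st['width'])
E
python3 -c "
from h import *;slope()"
```

```text
slope pos [ 5.7 -1.4 20.3] F [-1.5 -0.3 -3.4] rot [ 0.001  0.002 -0.   ] 48.559783532855036
```

Request:
{"name": "step_arm", "arguments": {"increments": [0,0,2,0,0,0,0,0,2,0,0,0,0,0,1,0,0,0,0,0,0,0,0,0,0,0,0,0,0,0]}}

```text
t: 39.6
tool_pos: [469.4, -289.6, 49.6]
eef_rot: [0.126, 0.713, 0.679, 0.12]
force: [-0.4, 0.1, -3.8]
width: 49.1
gripper_force: 65.7
```

Request:
{"name": "step_arm", "arguments": {"increments": [0,0,1,0,0,0,0,0,0,0,0,0,0,0,0,0,0,0]}}

```text
t: 39.9
tool_pos: [469.7, -289.7, 48.7]
eef_rot: [0.126, 0.713, 0.679, 0.12]
force: [1.3, 0.5, -4.6]
width: 49.2
gripper_force: 65.7
```

```bash
python3 -c "
from h import *;slope()"
```

```text
slope pos [ 5.4 -1.3 14. ] F [-0.3  0.6 -4.8] rot [ 0.001  0.001 -0.001] 49.15074986126732
```

Request:
{"name": "step_arm", "arguments": {"increments": [0,0,1,0,0,0,0,0,0.5,0,0,0,0,0,0,0,0,0,0,0,0,0,0,0]}}

```text
t: 40.3
tool_pos: [470.3, -289.8, 47.7]
eef_rot: [0.127, 0.713, 0.679, 0.12]
force: [-2.2, 0.7, -0.2]
width: 48.6
gripper_force: 66.2
```

Request:
{"name": "step_arm", "arguments": {"increments": [0,0,1,0,0,0,0,0,0,0,0,0,0,0,0,0,0,0]}}

```text
t: 40.6
tool_pos: [470.3, -289.8, 47.7]
eef_rot: [0.126, 0.713, 0.679, 0.119]
force: [-7.7, 2.4, 5.9]
width: 49.0
gripper_force: 67.3
```

```bash
python3 -c "
from h import *;slope()"
```

```text
slope pos [ 5.6 -1.4 12.9] F [-5.4  2.   8.2] rot [ 0.     0.002 -0.001] 49.01081793499659
```

Request:
{"name": "step_arm", "arguments": {"increments": [0,-1,-0.5,0,0,0,0,-1,0,0,0,0,0,-1,0,0,0,0,0,0,0,0,0,0,0,0,0,0,0,0]}}

```text
t: 41.1
tool_pos: [468.8, -290.4, 47.2]
eef_rot: [0.128, 0.713, 0.679, 0.12]
force: [-0.3, 0.8, 5.2]
width: 48.5
gripper_force: 66.7
```

```bash
python3 -c "
from h import *;slope()"
```

```text
slope pos [ 4.1 -2.  13. ] F [1.5 0.8 5. ] rot [0.004 0.003 0.   ] 48.517439467658434
```

Request:
{"name": "step_arm", "arguments": {"increments": [0,-1,0,0,0,0,0,-1,0,0,0,0,0,0,0,0,0,0,0,0,0,0,0,0]}}

```text
t: 41.5
tool_pos: [466.6, -290.5, 46.4]
eef_rot: [0.128, 0.713, 0.679, 0.12]
force: [1.2, -0.4, 5.4]
width: 48.8
gripper_force: 66.9
```

```bash
python3 -c "
from h import *;slope()"
```

```text
slope pos [ 1.7 -2.3 13. ] F [ 3.  -0.4  4.6] rot [0.003 0.003 0.   ] 48.79576774068727
```

Request:
{"name": "step_arm", "arguments": {"increments": [0,-1,0,0,0,0,0,-1,0,0,0,0,0,0,0,0,0,0,0,0,0,0,0,0]}}

```text
t: 41.9
tool_pos: [464.7, -290.5, 45.7]
eef_rot: [0.128, 0.713, 0.679, 0.12]
force: [-0.6, -0.1, 5.4]
width: 49.0
gripper_force: 66.9
```

```bash
python3 -c "
from h import *;slope()"
```

```text
slope pos [-0.3 -2.3 13. ] F [ 1.3 -0.1  5.3] rot [0.003 0.003 0.   ] 48.99020743238288
```

Request:
{"name": "step_arm", "arguments": {"increments": [0,-1,0,0,0,0,0,-1,0,0,0,0,0,0,0,0,0,0,0,0,0,0,0,0]}}

```text
t: 42.3
tool_pos: [462.8, -290.4, 45.0]
eef_rot: [0.128, 0.713, 0.679, 0.12]
force: [0.6, 0.1, 4.9]
width: 48.5
gripper_force: 66.8
```

```bash
python3 - <<'E'
from h import *
slope();cv2.imwrite('pics/p1.png',np.hstack([cv2.resize(ctrl.read_camera('scene')[280:440,50:210,::-1],(400,400),interpolation=2),cv2.resize(ctrl.read_camera('top')[220:320,440:540,::-1],(400,400),interpolation=2)]))
E
```

```text
slope pos [-2.3 -2.4 13. ] F [2.2 0.1 4.4] rot [0.003 0.004 0.   ] 48.49251093432851
```

View pics/p1.png

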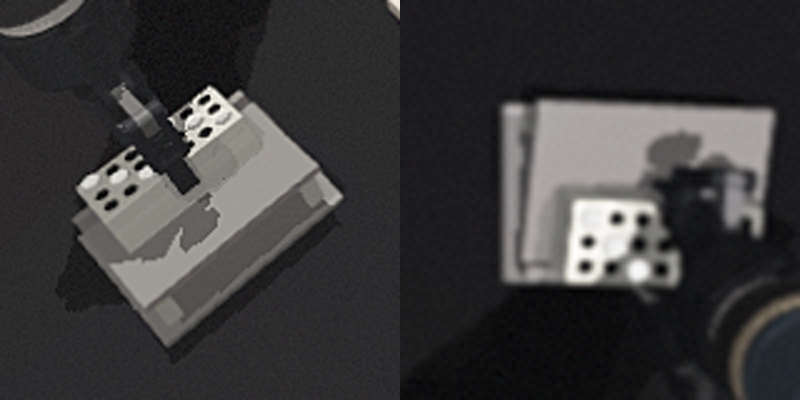

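Request:
{"name": "step_arm", "arguments": {"increments": [0,-1,0,0,0,0,0,-0.5,0,0,0,0,0,0,0,0,0,0,0,0,0,0,0,0]}}

```text
t: 42.8
tool_pos: [462.7, -290.4, 45.1]
eef_rot: [0.129, 0.712, 0.679, 0.121]
force: [3.8, -1.5, 4.4]
width: 48.8
gripper_force: 66.5
```

```bash
python3 -c "
from h import *;slope()"
```

```text
slope pos [-2.3 -2.3 13. ] F [ 5.1 -1.3  2.8] rot [0.006 0.003 0.001] 48.79296350217028
```

Request:
{"name": "step_arm", "arguments": {"increments": [0,-1,0,0,0,0,0,-0.5,0,0,0,0,0,0,0,0,0,0,0,0,0,0,0,0]}}

```text
t: 43.2
tool_pos: [462.7, -290.4, 45.1]
eef_rot: [0.13, 0.712, 0.679, 0.122]
force: [9.0, -0.0, 2.8]
width: 48.7
gripper_force: 66.1
```

```bash
python3 -c "
from h import *;slope()"
```

```text
slope pos [-2.4 -2.4 13.1] F [ 9.4  0.4 -0.5] rot [0.009 0.003 0.002] 48.701025625692814
```

Request:
{"name": "step_arm", "arguments": {"increments": [0,1.5,0,0,0,0,0,0.5,0.3,0,0,0,0,0,0,0,0,0]}}

```text
t: 43.5
tool_pos: [462.8, -290.4, 45.0]
eef_rot: [0.129, 0.713, 0.679, 0.12]
force: [2.7, 0.2, 6.8]
width: 48.6
gripper_force: 67.0
```

Request:
{"name": "step_arm", "arguments": {"increments": [0,0,0,0,0,0,0,0,0,0,0,0,0,0,0,0,0,0,0,0,0,0,0,0,0,0,0,0,0,0], "grip": 70}}

```text
t: 44.0
tool_pos: [460.6, -288.9, 42.3]
eef_rot: [0.126, 0.713, 0.679, 0.119]
force: [-0.4, -1.0, -0.6]
width: 70.0
gripper_force: 0.0
```

Request:
{"name": "step_arm", "arguments": {"increments": [0,0,-5,0,0,0,0,0,-15,0,0,0,0,0,-20,0,0,0,0,0,-20,0,0,0,0,0,-20,0,0,0,0,0,-20,0,0,0,0,0,-20,0,0,0,0,0,0,0,0,0,0,0,0,0,0,0,0,0,0,0,0,0], "grip": 80}}

```text
t: 45.0
tool_pos: [419.7, -286.6, 154.5]
eef_rot: [0.125, 0.713, 0.679, 0.12]
force: [0.3, -0.1, -0.1]
width: 80.0
gripper_force: 0.0
```

```bash
python3 - <<'E'
from h import *
import pickle
st=ctrl.state();im=ctrl.read_camera('wrist');s=ctrl.read_camera('scene');pickle.dump((st,im,s),open('w6.pkl','wb'))
cv2.imwrite('pics/p2.png',np.hstack([cv2.resize(im[40:360,140:460,::-1],(400,400),interpolation=2),cv2.resize(s[280:440,50:210,::-1],(400,400),interpolation=2)]))
p,q=pose(st);print(p);plan(p,q,[385.3,275.7,200],down(np.pi-.04),40)
a,b=plan(p,q,[500,-150,210],down(2.2),12);plan(a,b,[385.3,275.7,185],down(np.pi-.04),20)
E
```

```text
[ 419.71309383 -286.59460619  154.45711452]
40 x [12.2, 9.8, 0.0, 0.0068, 0.0069, -0.0391] end [385.3 274.8 200.6] rad 473 520
12 x [9.3, 10.4, -2.9, 0.0279, 0.0098, -0.0559] end [ 500.2 -149.4  209.6] rad 511 523
20 x [16.0, 16.2, 1.2, 0.0, 0.0, -0.0451] end [384.7 275.3 185.5] rad 473 520
```

View pics/p2.png

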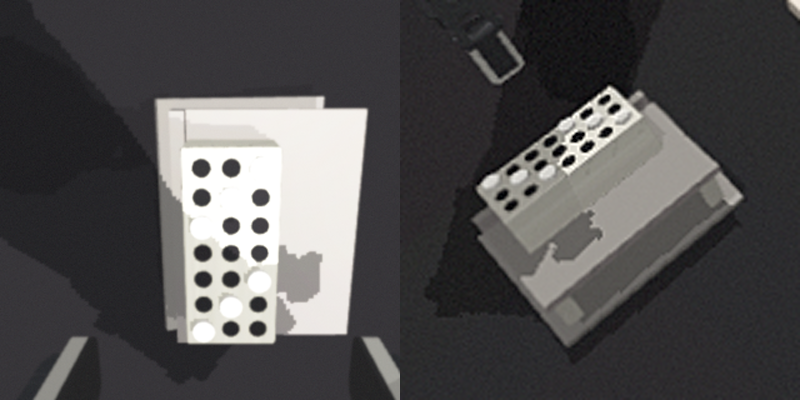

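```bash
python3 - <<'E'
from h import *
import pickle;st,im,s=pickle.load(open('w6.pkl','rb'));c=cam('wrist',st)
F=R.from_euler('z',-.048)*R.from_euler('y',-np.deg2rad(20));o=np.array([469.5,-288.4,33.6])
def on(px,h):
    K,d,Rm,t=c;u=cv2.undistortPoints(np.array(px,float).reshape(-1,1,2),K,d)[:,0];r=np.c_[u,np.ones(len(u))]@Rm;C=-Rm.T@t
    C=F.inv().apply(C-o);r=F.inv().apply(r);return (C+r*((h-C[2])/r[:,2])[:,None]).round(1)
g=lambda L:[(140+u*.8,40+v*.8) for u,v in L]
print(on(g([(367,108),(347,334)]),0),on(g([(181,148),(280,148),(275,342),(187,342)]),36))
p,q=pose();a,b=plan(p,q,[500,-150,215],down(2.2),14);plan(a,b,[385.3,275.7,185],down(np.pi-.04),20)
E
```

```text
[[ 73.1  69.3   0. ]
 [ 73.9 -71.3   0. ]] [[-26.6  52.5  36. ]
 [ 22.   52.4  36. ]
 [ 23.3 -55.9  36. ]
 [-26.5 -55.9  36. ]]
14 x [7.9, 9.0, -2.9, 0.0239, 0.0084, -0.0479] end [ 500.  -149.6  214.9] rad 510 523
20 x [16.0, 16.2, 1.5, 0.0, -0.0, -0.0451] end [384.5 275.1 185.2] rad 473 520
```

Block: centred to about 1 mm, parallel, and against the lip. Now returning the containers, square bottle first.

Request:
{"name": "step_arm", "arguments": {"increments": [7.9,9,-2.9,0.0239,0.0084,-0.0479,7.9,9,-2.9,0.0239,0.0084,-0.0479,7.9,9,-2.9,0.0239,0.0084,-0.0479,7.9,9,-2.9,0.0239,0.0084,-0.0479,7.9,9,-2.9,0.0239,0.0084,-0.0479,7.9,9,-2.9,0.0239,0.0084,-0.0479,7.9,9,-2.9,0.0239,0.0084,-0.0479,7.9,9,-2.9,0.0239,0.0084,-0.0479,7.9,9,-2.9,0.0239,0.0084,-0.0479,7.9,9,-2.9,0.0239,0.0084,-0.0479,7.9,9,-2.9,0.0239,0.0084,-0.0479,7.9,9,-2.9,0.0239,0.0084,-0.0479,7.9,9,-2.9,0.0239,0.0084,-0.0479,7.9,9,-2.9,0.0239,0.0084,-0.0479], "grip": 85, "force": 30}}

```text
t: 46.5
tool_pos: [500.4, -149.5, 215.3]
eef_rot: [-0.0, 0.453, 0.892, -0.001]
force: [-0.9, -0.6, -0.1]
width: 85.0
gripper_force: 0.0
```

Request:
{"name": "step_arm", "arguments": {"increments": [16,16.2,1.5,0,0,-0.0451,16,16.2,1.5,0,0,-0.0451,16,16.2,1.5,0,0,-0.0451,16,16.2,1.5,0,0,-0.0451,16,16.2,1.5,0,0,-0.0451,16,16.2,1.5,0,0,-0.0451,16,16.2,1.5,0,0,-0.0451,16,16.2,1.5,0,0,-0.0451,16,16.2,1.5,0,0,-0.0451,16,16.2,1.5,0,0,-0.0451,16,16.2,1.5,0,0,-0.0451,16,16.2,1.5,0,0,-0.0451,16,16.2,1.5,0,0,-0.0451,16,16.2,1.5,0,0,-0.0451,16,16.2,1.5,0,0,-0.0451,16,16.2,1.5,0,0,-0.0451,16,16.2,1.5,0,0,-0.0451,16,16.2,1.5,0,0,-0.0451,16,16.2,1.5,0,0,-0.0451,16,16.2,1.5,0,0,-0.0451]}}

```text
t: 48.5
tool_pos: [384.0, 275.2, 184.4]
eef_rot: [0.0, 0.019, 1.0, -0.001]
force: [-0.2, 0.3, 0.1]
width: 85.1
gripper_force: 0.0
```

Request:
{"name": "step_arm", "arguments": {"increments": [0,0,0,0,0,0,0,0,0,0,0,0,0,0,0,0,0,0,0,0,0,0,0,0,0,0,0,0,0,0]}}

```text
t: 49.0
tool_pos: [385.5, 273.9, 185.6]
eef_rot: [0.001, 0.021, 1.0, -0.001]
force: [-0.1, 0.0, 0.3]
width: 85.0
gripper_force: 0.0
```

```bash
python3 - <<'E'
from h import *
p,q=pose();print(p);plan(p,q,[385.2,275.7,53.5],down(3.1016),7)
E
```

```text
[385.48305282 273.90927361 185.64369788]
7 x [0.1, 0.3, 18.9, -0.0002, 0.0003, -0.0002] end [385.  275.9  53.3] rad 473 474
```

Request:
{"name": "step_arm", "arguments": {"increments": [0,0.2,18.8,0,0,0,0,0.2,18.8,0,0,0,0,0.2,18.8,0,0,0,0,0.2,18.8,0,0,0,0,0.2,18.8,0,0,0,0,0.2,18.8,0,0,0,0,0.2,18.8,0,0,0,0,0,0,0,0,0,0,0,0,0,0,0,0,0,0,0,0,0]}}

```text
t: 50.0
tool_pos: [386.3, 275.9, 55.4]
eef_rot: [0.002, 0.02, 1.0, -0.0]
force: [0.3, -0.1, 0.2]
width: 84.9
gripper_force: 0.0
```

Request:
{"name": "step_arm", "arguments": {"increments": [0,0,0,0,0,0,0,0,0,0,0,0,0,0,0,0,0,0,0,0,0,0,0,0,0,0,0,0,0,0,0,0,0,0,0,0,0,0,0,0,0,0], "grip": 20}}

```text
t: 50.7
tool_pos: [385.9, 275.9, 54.9]
eef_rot: [0.002, 0.02, 1.0, -0.0]
force: [0.7, -0.7, 5.1]
width: 43.6
gripper_force: 31.5
```

Request:
{"name": "step_arm", "arguments": {"increments": [0,0,-26,0,0,0,0,0,-26,0,0,0,0,0,-26,0,0,0,0,0,-26,0,0,0,0,0,-26,0,0,0,0,0,0,0,0,0,0,0,0,0,0,0,0,0,0,0,0,0]}}

```text
t: 51.5
tool_pos: [383.9, 275.3, 181.7]
eef_rot: [-0.001, 0.02, 1.0, -0.002]
force: [-0.0, -0.3, -2.2]
width: 43.5
gripper_force: 31.4
```

```bash
python3 - <<'E'
from h import *
p,q=pose();print(p);plan(p,q,[505.3,-34.2,184],down(1.497),20)
E
```

```text
[383.85314525 275.28140165 181.6609574 ]
20 x [-17.1, -7.1, -0.1, -0.0002, 0.0001, 0.0802] end [505.5 -33.6 183.7] rad 482 533
```

Request:
{"name": "step_arm", "arguments": {"increments": [-17.1,-7.1,-0.1,0,0,0.0802,-17.1,-7.1,-0.1,0,0,0.0802,-17.1,-7.1,-0.1,0,0,0.0802,-17.1,-7.1,-0.1,0,0,0.0802,-17.1,-7.1,-0.1,0,0,0.0802,-17.1,-7.1,-0.1,0,0,0.0802,-17.1,-7.1,-0.1,0,0,0.0802,-17.1,-7.1,-0.1,0,0,0.0802,-17.1,-7.1,-0.1,0,0,0.0802,-17.1,-7.1,-0.1,0,0,0.0802,-17.1,-7.1,-0.1,0,0,0.0802,-17.1,-7.1,-0.1,0,0,0.0802,-17.1,-7.1,-0.1,0,0,0.0802,-17.1,-7.1,-0.1,0,0,0.0802,-17.1,-7.1,-0.1,0,0,0.0802,-17.1,-7.1,-0.1,0,0,0.0802,-17.1,-7.1,-0.1,0,0,0.0802,-17.1,-7.1,-0.1,0,0,0.0802,-17.1,-7.1,-0.1,0,0,0.0802,-17.1,-7.1,-0.1,0,0,0.0802]}}

```text
t: 53.5
tool_pos: [505.2, -33.5, 184.1]
eef_rot: [-0.001, 0.734, 0.679, -0.001]
force: [-0.9, -0.6, -1.8]
width: 43.8
gripper_force: 31.2
```

Request:
{"name": "step_arm", "arguments": {"increments": [0,0,0,0,0,0,0,0,0,0,0,0,0,0,0,0,0,0,0,0,0,0,0,0]}}

```text
t: 53.9
tool_pos: [506.6, -32.3, 186.2]
eef_rot: [0.001, 0.732, 0.681, 0.0]
force: [0.8, 1.3, -1.9]
width: 43.5
gripper_force: 31.2
```

```bash
python3 - <<'E'
from h import *
p,q=pose();print(p);plan(p,q,[505.3,-34.2,59],down(1.497),7)
E
```

```text
[506.63429598 -32.27735584 186.21235777]
7 x [-0.3, -0.2, 18.2, 0.0002, 0.0001, 0.0003] end [505.1 -34.4  58.8] rad 506 507
```

Request:
{"name": "step_arm", "arguments": {"increments": [-0.2,-0.1,18,0,0,0,-0.2,-0.1,18,0,0,0,-0.2,-0.1,18,0,0,0,-0.2,-0.1,18,0,0,0,-0.2,-0.1,18,0,0,0,-0.2,-0.1,18,0,0,0,-0.2,-0.1,17,0,0,0,0,0,0,0,0,0,0,0,0,0,0,0,0,0,0,0,0,0,0,0,1,0,0,0,0,0,0,0,0,0,0,0,0,0,0,0]}}

```text
t: 55.2
tool_pos: [506.5, -34.6, 61.3]
eef_rot: [0.002, 0.733, 0.681, 0.0]
force: [-0.0, 0.7, -1.9]
width: 43.5
gripper_force: 31.2
```

Request:
{"name": "step_arm", "arguments": {"increments": [0,-0.5,2,0,0,0,0,-0.5,1.5,0,0,0,0,0,0,0,0,0,0,0,0,0,0,0]}}

```text
t: 55.6
tool_pos: [504.9, -34.5, 57.1]
eef_rot: [0.001, 0.733, 0.681, 0.0]
force: [-0.8, 0.5, -2.5]
width: 43.9
gripper_force: 31.4
```

Request:
{"name": "step_arm", "arguments": {"increments": [0,0,1,0,0,0,0,0,0,0,0,0,0,0,0,0,0,0]}}

```text
t: 55.9
tool_pos: [505.1, -34.5, 56.9]
eef_rot: [0.001, 0.733, 0.681, 0.0]
force: [-1.5, 0.7, 3.5]
width: 43.8
gripper_force: 31.9
```

Request:
{"name": "step_arm", "arguments": {"increments": [0,0,0,0,0,0,0,0,0,0,0,0,0,0,0,0,0,0,0,0,0,0,0,0,0,0,0,0,0,0], "grip": 85}}

```text
t: 56.4
tool_pos: [505.1, -34.5, 56.2]
eef_rot: [0.001, 0.733, 0.681, 0.0]
force: [-0.6, -0.1, -0.5]
width: 84.7
gripper_force: 0.0
```

Request:
{"name": "step_arm", "arguments": {"increments": [0,0,-26,0,0,0,0,0,-26,0,0,0,0,0,-26,0,0,0,0,0,-26,0,0,0,0,0,-26,0,0,0,0,0,0,0,0,0,0,0,0,0,0,0,0,0,0,0,0,0]}}

```text
t: 57.2
tool_pos: [504.2, -34.2, 184.8]
eef_rot: [0.0, 0.733, 0.681, -0.001]
force: [0.1, -0.7, 0.3]
width: 84.9
gripper_force: 0.0
```

```bash
python3 - <<'E'
from h import *
p,q=pose();print(p);plan(p,q,[453.2,272.5,184],down(np.pi-.04),20)
cv2.imwrite('pics/c1.png',cv2.resize(ctrl.read_camera('scene')[120:360,130:410,::-1],None,fx=2,fy=2))
E
```

```text
[504.17699472 -34.17632013 184.80168986]
20 x [15.0, 8.7, 0.0, -0.0001, 0.0, -0.0802] end [453.8 272.6 184.5] rad 514 560
```

Request:
{"name": "step_arm", "arguments": {"increments": [15,8.7,0,0,0,-0.0802,15,8.7,0,0,0,-0.0802,15,8.7,0,0,0,-0.0802,15,8.7,0,0,0,-0.0802,15,8.7,0,0,0,-0.0802,15,8.7,0,0,0,-0.0802,15,8.7,0,0,0,-0.0802,15,8.7,0,0,0,-0.0802,15,8.7,0,0,0,-0.0802,15,8.7,0,0,0,-0.0802,15,8.7,0,0,0,-0.0802,15,8.7,0,0,0,-0.0802,15,8.7,0,0,0,-0.0802,15,8.7,0,0,0,-0.0802,15,8.7,0,0,0,-0.0802,15,8.7,0,0,0,-0.0802,15,8.7,0,0,0,-0.0802,15,8.7,0,0,0,-0.0802,15,8.7,0,0,0,-0.0802,15,8.7,0,0,0,-0.0802]}}

```text
t: 59.25
tool_pos: [453.1, 272.7, 183.8]
eef_rot: [-0.001, 0.018, 1.0, -0.001]
force: [0.4, 0.7, 0.4]
width: 85.3
gripper_force: 0.0
```

Request:
{"name": "step_arm", "arguments": {"increments": [0,0,0,0,0,0,0,0,0,0,0,0,0,0,0,0,0,0,0,0,0,0,0,0,0,0,0,0,0,0]}}

```text
t: 59.75
tool_pos: [454.9, 272.0, 185.5]
eef_rot: [0.001, 0.021, 1.0, -0.001]
force: [0.1, -1.1, 0.2]
width: 85.5
gripper_force: 0.0
```

```bash
python3 - <<'E'
from h import *
p,q=pose();print(p);plan(p,q,[453.2,272.5,53.5],down(3.1016),7)
E
```

```text
[454.87241333 272.0163242  185.51966464]
7 x [0.3, 0.1, 18.9, -0.0002, 0.0002, -0.0002] end [452.9 272.7  53.2] rad 529 530
```

Request:
{"name": "step_arm", "arguments": {"increments": [0.1,0.1,18.8,0,0,0,0.1,0.1,18.8,0,0,0,0.1,0.1,18.8,0,0,0,0.1,0.1,18.8,0,0,0,0.1,0,18.8,0,0,0,0.1,0,18.8,0,0,0,0.1,0,18.8,0,0,0,0,0,0,0,0,0,0,0,0,0,0,0,0,0,0,0,0,0]}}

```text
t: 60.75
tool_pos: [455.0, 273.0, 55.5]
eef_rot: [0.002, 0.02, 1.0, -0.0]
force: [0.5, 0.5, -0.5]
width: 85.0
gripper_force: 0.0
```

Request:
{"name": "step_arm", "arguments": {"increments": [0,0,0,0,0,0,0,0,0,0,0,0,0,0,0,0,0,0,0,0,0,0,0,0,0,0,0,0,0,0,0,0,0,0,0,0,0,0,0,0,0,0], "grip": 20}}

```text
t: 61.45
tool_pos: [454.5, 272.8, 54.9]
eef_rot: [0.002, 0.02, 1.0, -0.001]
force: [-0.1, -0.8, 5.2]
width: 43.3
gripper_force: 32.2
```

Request:
{"name": "step_arm", "arguments": {"increments": [0,0,-26,0,0,0,0,0,-26,0,0,0,0,0,-26,0,0,0,0,0,-26,0,0,0,0,0,-26,0,0,0,0,0,0,0,0,0,0,0,0,0,0,0,0,0,0,0,0,0]}}

```text
t: 62.25
tool_pos: [452.6, 272.4, 181.5]
eef_rot: [-0.001, 0.02, 1.0, -0.002]
force: [-0.9, 0.2, -2.0]
width: 43.2
gripper_force: 32.2
```

```bash
python3 - <<'E'
from h import *
p,q=pose();print(p);plan(p,q,[509.5,21.8,184],down(1.497),18)
E
```

```text
[452.55809953 272.44549019 181.47879006]
18 x [-13.6, -8.3, -0.1, -0.0002, 0.0001, 0.0891] end [510.   21.8 183.4] rad 510 558
```

Request:
{"name": "step_arm", "arguments": {"increments": [-13.6,-8.3,-0.1,0,0,0.0891,-13.6,-8.3,-0.1,0,0,0.0891,-13.6,-8.3,-0.1,0,0,0.0891,-13.6,-8.3,-0.1,0,0,0.0891,-13.6,-8.3,-0.1,0,0,0.0891,-13.6,-8.3,-0.1,0,0,0.0891,-13.6,-8.3,-0.1,0,0,0.0891,-13.6,-8.3,-0.1,0,0,0.0891,-13.6,-8.3,-0.1,0,0,0.0891,-13.6,-8.3,-0.1,0,0,0.0891,-13.6,-8.3,-0.1,0,0,0.0891,-13.6,-8.3,-0.1,0,0,0.0891,-13.6,-8.3,-0.1,0,0,0.0891,-13.6,-8.3,-0.1,0,0,0.0891,-13.6,-8.3,-0.1,0,0,0.0891,-13.6,-8.3,-0.1,0,0,0.0891,-13.6,-8.3,-0.1,0,0,0.0891,-13.6,-8.3,-0.1,0,0,0.0891]}}

```text
t: 64.05
tool_pos: [509.7, 21.8, 183.7]
eef_rot: [-0.0, 0.734, 0.679, -0.001]
force: [0.3, -0.1, -0.9]
width: 43.3
gripper_force: 32.1
```

Request:
{"name": "step_arm", "arguments": {"increments": [0,0,0,0,0,0,0,0,0,0,0,0,0,0,0,0,0,0,0,0,0,0,0,0,0,0,0,0,0,0]}}

```text
t: 64.55
tool_pos: [511.3, 22.8, 186.2]
eef_rot: [0.001, 0.732, 0.681, 0.0]
force: [-0.5, 0.0, -2.0]
width: 43.6
gripper_force: 32.1
```

```bash
python3 - <<'E'
from h import *
p,q=pose();print(p);plan(p,q,[509.5,20.8,60],down(1.497),7)
E
```

```text
[511.31160185  22.80827517 186.17499793]
7 x [-0.3, -0.3, 18.0, 0.0002, 0.0002, 0.0003] end [509.2  20.8  60.2] rad 510 512
```

Request:
{"name": "step_arm", "arguments": {"increments": [-0.2,-0.2,18,0,0,0,-0.2,-0.2,18,0,0,0,-0.2,-0.2,18,0,0,0,-0.2,-0.2,18,0,0,0,-0.2,-0.2,18,0,0,0,-0.2,-0.2,18,0,0,0,-0.2,-0.2,18,0,0,0,0,0,0,0,0,0,0,0,0,0,0,0,0,0,0,0,0,0,0,0,2,0,0,0,0,0,0,0,0,0,0,0,0,0,0,0]}}

```text
t: 65.85
tool_pos: [510.2, 20.8, 58.8]
eef_rot: [0.001, 0.732, 0.681, 0.0]
force: [0.1, -0.9, -2.3]
width: 43.5
gripper_force: 30.7
```

Request:
{"name": "step_arm", "arguments": {"increments": [0,0,1,0,0,0,0,0,0,0,0,0,0,0,0,0,0,0]}}

```text
t: 66.15
tool_pos: [509.8, 20.8, 57.3]
eef_rot: [0.001, 0.733, 0.681, 0.0]
force: [-0.9, -1.0, -2.3]
width: 43.4
gripper_force: 30.7
```

Request:
{"name": "step_arm", "arguments": {"increments": [0,0,1,0,0,0,0,0,0,0,0,0,0,0,0,0,0,0]}}

```text
t: 66.45
tool_pos: [510.1, 20.8, 56.5]
eef_rot: [0.001, 0.733, 0.681, 0.0]
force: [1.0, 0.7, -0.4]
width: 43.6
gripper_force: 30.8
```

Request:
{"name": "step_arm", "arguments": {"increments": [0,0,0.4,0,0,0,0,0,0,0,0,0]}}

```text
t: 66.65
tool_pos: [510.1, 20.8, 56.4]
eef_rot: [0.001, 0.732, 0.681, 0.0]
force: [-0.1, -0.3, 1.8]
width: 43.3
gripper_force: 31.0
```

Request:
{"name": "step_arm", "arguments": {"increments": [0,0,0,0,0,0,0,0,0,0,0,0,0,0,0,0,0,0,0,0,0,0,0,0,0,0,0,0,0,0], "grip": 85}}

```text
t: 67.15
tool_pos: [509.9, 20.8, 55.9]
eef_rot: [0.001, 0.733, 0.681, 0.0]
force: [-0.4, 0.8, 0.4]
width: 85.2
gripper_force: 0.0
```

Request:
{"name": "step_arm", "arguments": {"increments": [0,0,-26,0,0,0,0,0,-26,0,0,0,0,0,-26,0,0,0,0,0,-26,0,0,0,0,0,-26,0,0,0,0,0,0,0,0,0,0,0,0,0,0,0,0,0,0,0,0,0]}}

```text
t: 67.95
tool_pos: [509.0, 21.0, 184.5]
eef_rot: [0.0, 0.733, 0.681, -0.001]
force: [0.6, 0.1, -0.5]
width: 85.3
gripper_force: 0.0
```

```bash
python3 - <<'E'
from h import *
p,q=pose();print(p);plan(p,q,[521.6,270.6,184],down(np.pi-.04),18)
E
```

```text
[508.976345    21.04182269 184.53233323]
18 x [11.5, 10.4, 0.0, -0.0001, 0.0, -0.0891] end [521.7 270.9 184.2] rad 521 597
```

Request:
{"name": "step_arm", "arguments": {"increments": [11.5,10.4,0,0,0,-0.0891,11.5,10.4,0,0,0,-0.0891,11.5,10.4,0,0,0,-0.0891,11.5,10.4,0,0,0,-0.0891,11.5,10.4,0,0,0,-0.0891,11.5,10.4,0,0,0,-0.0891,11.5,10.4,0,0,0,-0.0891,11.5,10.4,0,0,0,-0.0891,11.5,10.4,0,0,0,-0.0891,11.5,10.4,0,0,0,-0.0891,11.5,10.4,0,0,0,-0.0891,11.5,10.4,0,0,0,-0.0891,11.5,10.4,0,0,0,-0.0891,11.5,10.4,0,0,0,-0.0891,11.5,10.4,0,0,0,-0.0891,11.5,10.4,0,0,0,-0.0891,11.5,10.4,0,0,0,-0.0891,11.5,10.4,0,0,0,-0.0891]}}

```text
t: 69.75
tool_pos: [521.1, 271.1, 183.2]
eef_rot: [-0.001, 0.018, 1.0, -0.001]
force: [0.7, 0.4, -0.1]
width: 84.9
gripper_force: 0.0
```

Request:
{"name": "step_arm", "arguments": {"increments": [0,0,0,0,0,0,0,0,0,0,0,0,0,0,0,0,0,0,0,0,0,0,0,0,0,0,0,0,0,0]}}

```text
t: 70.25
tool_pos: [522.9, 270.3, 185.5]
eef_rot: [0.001, 0.021, 1.0, -0.001]
force: [-0.6, -0.2, 0.2]
width: 84.7
gripper_force: 0.0
```

```bash
python3 - <<'E'
from h import *
p,q=pose();print(p);plan(p,q,[521.6,270.6,53.5],down(3.1016),7)
E
```

```text
[522.86142524 270.31679172 185.48684369]
7 x [0.2, 0.0, 18.9, -0.0002, 0.0003, -0.0002] end [521.6 270.2  53.2] rad 587 588
```

Request:
{"name": "step_arm", "arguments": {"increments": [0.2,0,18.8,0,0,0,0.2,0,18.8,0,0,0,0.2,0,18.8,0,0,0,0.2,0,18.8,0,0,0,0.2,0,18.8,0,0,0,0.2,0,18.8,0,0,0,0.2,0,18.8,0,0,0,0,0,0,0,0,0,0,0,0,0,0,0,0,0,0,0,0,0]}}

```text
t: 71.25
tool_pos: [522.4, 271.0, 55.5]
eef_rot: [0.002, 0.02, 1.0, -0.0]
force: [0.1, 0.5, -0.0]
width: 85.1
gripper_force: 0.0
```

Request:
{"name": "step_arm", "arguments": {"increments": [0,0,0,0,0,0,0,0,0,0,0,0,0,0,0,0,0,0,0,0,0,0,0,0,0,0,0,0,0,0,0,0,0,0,0,0,0,0,0,0,0,0], "grip": 20}}

```text
t: 71.95
tool_pos: [522.0, 270.8, 55.1]
eef_rot: [0.002, 0.02, 1.0, -0.001]
force: [-0.5, -1.1, 6.0]
width: 45.2
gripper_force: 31.2
```

Request:
{"name": "step_arm", "arguments": {"increments": [0,0,-26,0,0,0,0,0,-26,0,0,0,0,0,-26,0,0,0,0,0,-26,0,0,0,0,0,-26,0,0,0,0,0,0,0,0,0,0,0,0,0,0,0,0,0,0,0,0,0]}}

```text
t: 72.75
tool_pos: [519.9, 270.5, 181.2]
eef_rot: [-0.001, 0.02, 1.0, -0.001]
force: [-0.7, 0.1, -2.4]
width: 45.5
gripper_force: 31.4
```

```bash
python3 - <<'E'
from h import *
p,q=pose();print(p);plan(p,q,[515.3,81.0,184],down(1.497),17)
E
```

```text
[519.86838028 270.54345069 181.17539576]
17 x [-8.7, -8.9, -0.2, -0.0002, 0.0, 0.0944] end [515.8  80.9 184.8] rad 522 594
```

Request:
{"name": "step_arm", "arguments": {"increments": [-8.7,-8.9,-0.1,0,0,0.0944,-8.7,-8.9,-0.1,0,0,0.0944,-8.7,-8.9,-0.1,0,0,0.0944,-8.7,-8.9,-0.1,0,0,0.0944,-8.7,-8.9,-0.1,0,0,0.0944,-8.7,-8.9,-0.1,0,0,0.0944,-8.7,-8.9,-0.1,0,0,0.0944,-8.7,-8.9,-0.1,0,0,0.0944,-8.7,-8.9,-0.1,0,0,0.0944,-8.7,-8.9,-0.1,0,0,0.0944,-8.7,-8.9,-0.1,0,0,0.0944,-8.7,-8.9,-0.1,0,0,0.0944,-8.7,-8.9,-0.1,0,0,0.0944,-8.7,-8.9,-0.1,0,0,0.0944,-8.7,-8.9,-0.1,0,0,0.0944,-8.7,-8.9,-0.1,0,0,0.0944,-8.7,-8.9,-0.1,0,0,0.0944]}}

```text
t: 74.45
tool_pos: [515.4, 80.8, 183.2]
eef_rot: [-0.0, 0.734, 0.679, -0.002]
force: [0.3, 0.3, -1.9]
width: 45.3
gripper_force: 31.4
```

Request:
{"name": "step_arm", "arguments": {"increments": [0,0,0,0,0,0,0,0,0,0,0,0,0,0,0,0,0,0,0,0,0,0,0,0,0,0,0,0,0,0]}}

```text
t: 74.95
tool_pos: [517.2, 81.6, 185.8]
eef_rot: [0.001, 0.733, 0.681, 0.0]
force: [-0.5, -1.3, -1.7]
width: 44.9
gripper_force: 31.4
```

```bash
python3 - <<'E'
from h import *
p,q=pose();print(p);plan(p,q,[515.3,80.8,60],down(1.497),7)
E
```

```text
[517.21093231  81.64396916 185.80914723]
7 x [-0.1, -0.3, 18.0, 0.0002, 0.0002, 0.0001] end [515.2  81.   59.8] rad 522 523
```

Request:
{"name": "step_arm", "arguments": {"increments": [-0.1,-0.2,18,0,0,0,-0.1,-0.2,18,0,0,0,-0.1,-0.2,18,0,0,0,-0.1,-0.2,18,0,0,0,-0.1,-0.2,18,0,0,0,-0.1,-0.2,18,0,0,0,-0.1,-0.2,18,0,0,0,0,0,0,0,0,0,0,0,0,0,0,0,0,0,0,0,0,0,0,0,2,0,0,0,0,0,0,0,0,0,0,0,0,0,0,0]}}

```text
t: 76.25
tool_pos: [516.0, 80.5, 58.3]
eef_rot: [0.001, 0.733, 0.68, 0.0]
force: [-0.4, -0.2, -1.4]
width: 45.2
gripper_force: 31.7
```

Request:
{"name": "step_arm", "arguments": {"increments": [0,0,1,0,0,0,0,0,0,0,0,0,0,0,0,0,0,0]}}

```text
t: 76.55
tool_pos: [515.7, 80.5, 56.9]
eef_rot: [0.001, 0.733, 0.68, 0.0]
force: [0.0, 1.0, -1.3]
width: 45.3
gripper_force: 31.7
```

Request:
{"name": "step_arm", "arguments": {"increments": [0,0,0.7,0,0,0,0,0,0,0,0,0,0,0,0,0,0,0]}}

```text
t: 76.85
tool_pos: [515.9, 80.5, 56.7]
eef_rot: [0.001, 0.733, 0.68, 0.0]
force: [-0.7, -0.5, 0.7]
width: 45.5
gripper_force: 31.8
```

Contact, so I release, retreat and check.

Request:
{"name": "step_arm", "arguments": {"increments": [0,0,0.4,0,0,0,0,0,0,0,0,0]}}

```text
t: 77.05
tool_pos: [515.9, 80.6, 56.6]
eef_rot: [0.001, 0.733, 0.68, 0.0]
force: [-1.9, -0.9, 4.2]
width: 45.3
gripper_force: 32.1
```

Request:
{"name": "step_arm", "arguments": {"increments": [0,0,0,0,0,0,0,0,0,0,0,0,0,0,0,0,0,0,0,0,0,0,0,0,0,0,0,0,0,0], "grip": 85}}

```text
t: 77.55
tool_pos: [515.8, 80.5, 55.7]
eef_rot: [0.001, 0.733, 0.68, 0.0]
force: [-0.1, 0.1, 0.6]
width: 84.8
gripper_force: 0.0
```

Request:
{"name": "step_arm", "arguments": {"increments": [0,0,-26,0,0,0,0,0,-26,0,0,0,0,0,-26,0,0,0,0,0,-26,0,0,0,0,0,-26,0,0,0,0,0,-26,0,0,0,-10,0,-24,0,0,0,-15,0,-24,0,0,0,-20,0,0,0,0,0,-12,0,0,0,0,0,0,0,0,0,0,0,0,0,0,0,0,0,0,0,0,0,0,0,0,0,0,0,0,0]}}

```text
t: 78.95
tool_pos: [510.9, 24.6, 259.3]
eef_rot: [0.001, 0.733, 0.681, -0.0]
force: [0.2, 0.2, -0.8]
width: 85.2
gripper_force: 0.0
```

```bash
python3 - <<'E'
from h import *
st=ctrl.state();print(st['tool_pos'],st['t']);w=ctrl.read_camera('wrist');s=ctrl.read_camera('scene')
cv2.imwrite('pics/f1.png',np.vstack([np.hstack([cv2.resize(w[:,:,::-1],(400,300)),cv2.resize(s[:,:,::-1],(400,300))]),np.hstack([cv2.resize(s[195:345,155:355,::-1],(400,300)),cv2.resize(cv2.imread('pics/scene0.png')[195:345,155:355],(400,300))])]))
d=np.abs(s.astype(int)-cv2.imread('pics/scene0.png')[:,:,::-1]).max(2)>60;print('changed px bystanders',d[90:340,355:520].sum(),d[350:470,250:360].sum())
E
```

```text
[510.9421222   24.64727173 259.3436462 ] 78.95
changed px bystanders 0 0
```

View pics/f1.png

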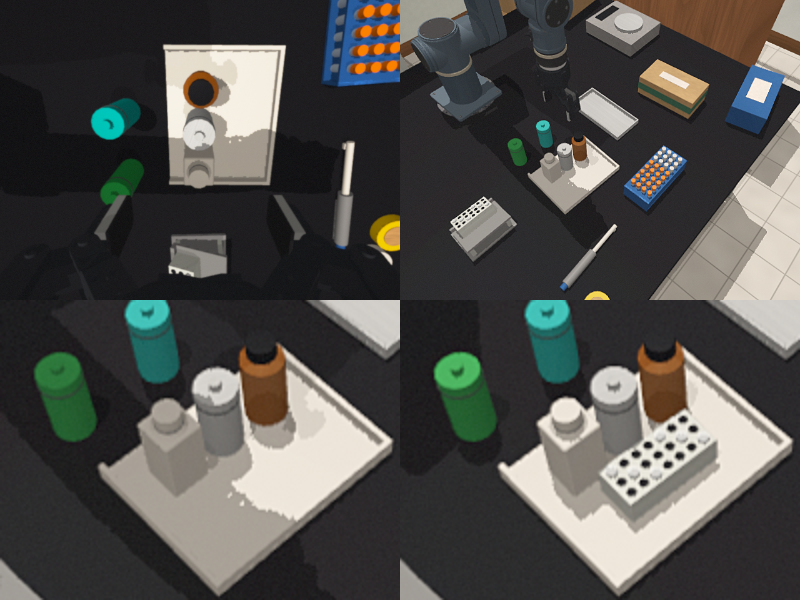

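The before and after crops match: the containers are within 2 px, the block sits on the stand, and the bystanders are unchanged. Handing in.

```bash
python3 -c "
from bench import ctrl;print(ctrl.job_done())"
```

```text
the job is handed in; nothing more can be done
None
```

The job is handed in at about 79 s of 144 s. By camera, the block lies on the stand against the lip (about 1 mm off centre), the three containers are back upright within a few mm of their starts, and the bystanders have not moved; the hand-in call gave no verdict.

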